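# Empty the ultrasonic cleaner into the sterilising case

### The arm

A 6-joint arm with a two-finger parallel gripper is mounted at the origin on the work surface. World frame = base frame: x ahead of the robot, y to its left, z up, the work surface at z = 0. Lengths are in m, angles in rad, forces in N, time in s.
With the tool pointing down it reaches from about 0.3 to 0.825 m from the base axis. Payload 5.4 kg.
Tool frame: the origin (TCP) lies at the very end of the fingers, on their centre line; the grasp point (between the pads) lies 19 mm behind it; z points along the fingers, y is the line along which they close (so a half turn about z gives the same grasp; the last joint's range is limited). The gripper opens to 92 mm and grips with 3 to 60 N. Pads are 20 mm wide; open, the fingers measure 128 mm over their backs; the gripper's body (75 mm by 189 mm) begins 69 mm behind the grasp point.
Start: joints at [1, 0.158, 1.597, -0, 1.386, -0.21], TCP at [0.203, 0.538, 0.215] pointing down, gripper open.
Joint ranges: [-2.91, 2.91], [-0.94, 2.29], [0.18, 2.7], [-1.29, 4.43], [0.17, 2.64], [-3, 3]. Speed limits (rad/s): [2.57, 2.57, 3.14, 3.14, 3.14, 3.14].

### API

Orientations are given as [roll, pitch, yaw] about the fixed x, y, z axes, in that order (R = Rz(yaw) Ry(pitch) Rx(roll)).
In Python, from cell import r gives the robot as it stands.
- The arm moves only by the tool arm_command, never from a script. Its argument "commands" is a list of rows, each a list of 2 entries, a list of its own where there are three numbers: the shift along the world's x, y, z normalised to -1 to 1, where 1 is 40 mm, then the turn about the world's z normalised to -1 to 1, where 1 is 4 degrees. In form: [[[x, y, z], spin], ...]. A call has 1 to 5 rows; each row shifts and turns the commanded pose from where the row before left it; what a row does not reach is not made up. A row lasts 1/10 s, in which the tool goes at most 50 mm and 8.59 degrees, less where a joint would pass 70% of its speed; a pose out of reach is approached as far as the arm can. A call with a number of a shift or a turn outside -1 to 1 is refused whole. A call with a gripper value outside its range is refused whole. "grip" is the opening, from -1 (shut) to 1 (fully open), so that 0 is half open, set as the call begins (left out, the last holds). The fingers move at their own pace and stop on an object; "grip_force" is the grip in N (left out, the last holds). Time passes only in rows, so rows that do not move let the fingers close. It gives the time, the measured TCP pose, the force, the opening and the grip force at its end, in the units of the state.
- r.read_state(): the state, without advancing time (a new reading comes with each control period).
- r.snapshot(name): name is "scene" or "top" or "wrist"; returns the picture (480x640x3 uint8, red, green, blue); there is no depth.
- r.camera_model(name): a dict with "K" (3x3 intrinsics, pixels), "R" (3x3) and "t" (3): a world point X has camera coordinates R X + t. Camera axes: x right, y down, z forward; pixel columns grow to the right and rows downward; lengths in m; the calibration is good to about 2 mm. A picture is of the moment at which its call begins: read the wrist's pose just before it. camera_model takes no time and is no camera call; for the wrist camera it gives the pose at the moment of the call.
- r.finish_job(): hands the job in; it is judged then, once.
Trained networks look in the newest picture that a camera, given by its name, has taken for a name from the list of things; names that differ only in an ending like _2 or _b are one class to them, and where a whole thing is asked for, a point or a joint stands for the part that bears it (a point fixed in the world has none). Each returns a list of dicts, best first, with "conf" (0 to 1); they miss things now and then, are a little off and sometimes report something else, mostly with a low value. They report only what shows in the picture. A call takes as long as a camera call.
- r.boxes_of(label, camera): "position" ([column, row] in pixels, amid what is visible of it).
The state is a dict: "time_s": time; "joint_positions": joint angles; "dq": joint speeds; "joint_efforts": joint torques, N m; "ee_pos": TCP position; "orientation": TCP orientation; "contact_force": force on the tool from outside, world axes, zero at the start; "torque": the same for the moment, N m; "opening": finger opening in m; "gripper_force": force on a finger pad.
Only numpy, scipy, OpenCV 4.12 (cv2) and the standard library are available. Lean on these libraries where they do the work, as an engineer would, in place of code of your own. Each camera call takes 0.05 s, during which the arm holds its last target. There are 200 camera calls.

### The job

The cleaner has finished and is drained: swing its lid up on its pins until it stands upright, lift it straight up off the pins and lay it gently, handle up, in the middle of the rubber mat. Then put every green grip from the cleaner's basket into the open sterilising case, and when all are in, shut the case's lid and press its front edge down until the clip clicks over it. Leave the machine frame, the caliper and the grommet bin where they are.

Things in the scene. Friction and masses are not known exactly. Their poses are not given: they have to be found in the camera images.
- cleaner: Drained benchtop ultrasonic cleaner, fixed: steel box 175 (x) x 250 (y) x 130 mm high, control panel on its front (-x), open tank 135 x 210 mm (walls 20 mm). A fixed wire basket floor lies in the tank 53 mm below the rim, with two cross bars 6 mm high along x, 77 mm either side of its middle. Origin: centre of the underside; x points to its back, z up.
- cleaner_pins (a point): Middle of the axis of the two hinge pins behind the cleaner's back wall: 101.5 mm behind its centre, 125 mm above the bench. The pins are round, 7 mm thick, level, along the cleaner's y, centred 75 mm either side of this point, each between two ears 34 mm apart. Axes as the cleaner's.
- lid: Loose aluminium lid of the cleaner, about 0.35 kg, plate 176 (x) x 235 (y) x 4 mm. Origin: on the plate's underside, over the tank's centre when shut; x to its hinge edge, y along the hinge, z out of its top. A lip 14 mm deep under the plate drops into the tank with 4 mm play. Let go near upright it falls back, or leans on a stop about 20 degrees past upright.
- lid_hinge (a point): Swing axis on the lid, at cleaner_pins while it hangs there: x 101.5, z -5 mm in the lid's frame; axes as the lid's. Two hooks 18 mm wide, at y +/-75 mm, go round the pins: slots 10 mm wide, open away from the plate, 16 mm deep past the pin (lower jaw ends at x 117.5, z -14 mm, level with the lip's edge). With the lid upright they open downwards, so it lifts straight up off the pins.
- lid_handle (a point): Middle of the lid's round handle bar, 12 mm thick, along the lid's y, 90 mm free between its two posts; in the lid's frame at x -68, z 40 mm, with 30 mm free between bar and plate. The bar can turn between gripper pads.
- mat: Flat black rubber bench mat, fixed, 240 (x) x 270 (y) x 3 mm, bare. Origin: centre of the underside.
- case: Steel sterilising case, fixed: open box 150 (x) x 190 (y) x 58 mm high, wall and floor 3 mm, empty at the start. Its lid is hinged on the back (+x) edge; a spring clip 26 mm wide stands in the middle of its front (-x) edge, reaching 18 mm out and 70 mm high. Origin: centre of the underside.
- case_hinge (a point): Middle of the case lid's hinge axis, along the case's y; in the case's frame at x 78, z 58 mm.
- case_lid_edge (a point): Middle of the rolled front edge of the case lid, a round bar 10 mm thick and 180 mm long, 162 mm from the hinge axis; the lid itself is a 3 mm plate 192 mm wide, about 0.2 kg.
- case_lid (a joint): Angle of the case lid (rad): 0 shut, 1.57 upright, 1.9 open on its stop, where it sinks at the start. The hinge is damped: let go before upright, the lid sinks slowly and rests ajar on the clip at about 0.07. Pressing its front edge down with about 7 N snaps it past the clip; it then stays below 0.02.
- grip1: Green anodised aluminium tattoo-machine grip, a round spool 25 mm thick and 46 mm long, about 50 g, standing on end in the cleaner's basket; may be absent (None). Origin: its middle, 23 mm above the basket floor as it stands; z along its axis.
- grip2: Green anodised aluminium tattoo-machine grip, a round spool 25 mm thick and 46 mm long, about 50 g, standing on end in the cleaner's basket; may be absent (None). Origin: its middle, 23 mm above the basket floor as it stands; z along its axis.
- grip3: Green anodised aluminium tattoo-machine grip, a round spool 25 mm thick and 46 mm long, about 50 g, standing on end in the cleaner's basket; may be absent (None). Origin: its middle, 23 mm above the basket floor as it stands; z along its axis.
- grip4: Green anodised aluminium tattoo-machine grip, a round spool 25 mm thick and 46 mm long, about 50 g, standing on end in the cleaner's basket; may be absent (None). Origin: its middle, 23 mm above the basket floor as it stands; z along its axis.
- grip5: Green anodised aluminium tattoo-machine grip, a round spool 25 mm thick and 46 mm long, about 50 g, standing on end in the cleaner's basket; may be absent (None). Origin: its middle, 23 mm above the basket floor as it stands; z along its axis.
- frame: Bystander: bronze coil-machine frame, 85 x 28 x 70 mm, loose. Origin: centre of the underside.
- bin: Bystander: clear acrylic bin of black rubber grommets with its front flap hanging open, 110 x 150 x 88 mm, loose. Origin: centre of the underside.
- caliper: Bystander: steel dial caliper lying flat, 240 mm long along its y, 65 mm wide at the jaws, 18 mm high, loose. Origin: near its middle, underside.

How it is judged:
On the way, in this order (a step that is already met when the one before it is completed fails the run):
1. the cleaner's lid stands upright (within about 13 degrees) with its hooks still on the pins (angle between lid's own z axis and vertical between 1.35 and 1.8 rad and distance between lid_hinge and cleaner_pins below 0.012 m), for 0.1 s.
2. the upright lid has been lifted straight up off its pins (angle between lid's own z axis and vertical above 1.2 rad and z of lid_hinge in the frame of cleaner_pins above 0.02 m and horizontal distance between lid_hinge and cleaner_pins below 0.04 m), for 0.05 s.
3. the lid lies flat on the mat, handle up, let go (horizontal distance between lid and mat below 0.06 m and angle between lid's own z axis and vertical below 0.1 rad and height (world z) of lid below 0.03 m and linear speed of lid below 0.05 m/s and contact force between the fingers and lid below 0.1 N), for 0.2 s.
4. all the grips are in the case, its lid still open (x of grip1 in the frame of case between -0.073 and 0.073 m and y of grip1 in the frame of case between -0.093 and 0.093 m and z of grip1 in the frame of case between 0 and 0.05 m and linear speed of each of grip1, grip2, grip3, grip4, grip5 below 0.05 m/s and x of grip2 in the frame of case between -0.073 and 0.073 m and y of grip2 in the frame of case between -0.093 and 0.093 m and z of grip2 in the frame of case between 0 and 0.05 m and x of grip3 in the frame of case between -0.073 and 0.073 m and y of grip3 in the frame of case between -0.093 and 0.093 m and z of grip3 in the frame of case between 0 and 0.05 m and x of grip4 in the frame of case between -0.073 and 0.073 m and y of grip4 in the frame of case between -0.093 and 0.093 m and z of grip4 in the frame of case between 0 and 0.05 m and x of grip5 in the frame of case between -0.073 and 0.073 m and y of grip5 in the frame of case between -0.093 and 0.093 m and z of grip5 in the frame of case between 0 and 0.05 m and value of joint case_lid above 0.6 rad), for 0.2 s.
5. the case lid is shut past its clip (value of joint case_lid below 0.03 rad), for 0.1 s.
At the end, for the whole second after the job is handed in: the cleaner's lid lies flat (within 6 degrees), handle up, on the mat, its centre within 60 mm of the mat's centre; every grip is inside the case, its middle at most 50 mm above its underside; the case lid is held shut by the clip (below 0.03 rad); all at rest (horizontal distance between lid and mat below 0.06 m and angle between lid's own z axis and vertical below 0.1 rad and height (world z) of lid below 0.03 m and linear speed of each of lid, grip1, grip2, grip3, grip4, grip5 below 0.05 m/s and x of grip1 in the frame of case between -0.073 and 0.073 m and y of grip1 in the frame of case between -0.093 and 0.093 m and z of grip1 in the frame of case between 0 and 0.05 m and x of grip2 in the frame of case between -0.073 and 0.073 m and y of grip2 in the frame of case between -0.093 and 0.093 m and z of grip2 in the frame of case between 0 and 0.05 m and x of grip3 in the frame of case between -0.073 and 0.073 m and y of grip3 in the frame of case between -0.093 and 0.093 m and z of grip3 in the frame of case between 0 and 0.05 m and x of grip4 in the frame of case between -0.073 and 0.073 m and y of grip4 in the frame of case between -0.093 and 0.093 m and z of grip4 in the frame of case between 0 and 0.05 m and x of grip5 in the frame of case between -0.073 and 0.073 m and y of grip5 in the frame of case between -0.093 and 0.093 m and z of grip5 in the frame of case between 0 and 0.05 m and value of joint case_lid below 0.03 rad); the robot touches nothing.
It fails at once if the cleaner's lid is dropped or flung (faster than 0.8 m/s) (linear speed of lid above 0.8 m/s).
It fails at once if the machine frame, the grommet bin or the caliper is shifted by more than 30 mm (distance of any of frame, bin, caliper from where it was at the start of the episode above 0.03 m).
Of grip1, grip2, grip3, grip4, grip5 only 3 to 5 are there at a start; the rules pass over those that are not, and their reading is None.
At some moment in a run one of grip1, grip2, grip3, grip4, grip5 may be knocked a few centimetres aside while the robot is not near it.
It also fails if it takes over 210 s, if anything falls off the work surface, if the arm or the gripper's body presses on something with over 40 N, if the wrist force passes 120 N, or if a joint passes its speed limit or range.

## Working session

There is one attempt and no reset: what is moved stays moved. The work goes in short steps, Python scripts to look and compute and a tool call to move; the robot and the scene stay as the last step left them, time stands still between calls to the robot, and variables do not carry over. Pictures are saved under pics/ and viewed, at most 19 in all, crops included, and the job is handed in when it is done.

Besides the shell and the picture viewer there is one more tool, called after ">>>" by a JSON object that holds its "fn" and its "kwargs", one argument or row to a line. arm_command: Moves the arm, as the interface text tells. Its arguments: {"type":"object","properties":{"commands":{"type":"array","items":{"type":"array"}},"grip":{"type":"number"},"grip_force":{"type":"number"}},"required":["commands"]}

```bash
ls; mkdir -p pics; cat > h.py <<'E'
import numpy as np,cv2
from cell import r
def snap(n,f=None):
    m=r.camera_model(n);im=r.snapshot(n)
    if f: cv2.imwrite('pics/'+f,im[:,:,::-1])
    return im,m
def w(m,px,z):
    K,R,t=[np.array(m[k],float) for k in('K','R','t')]
    d=R.T@np.linalg.inv(K)@np.array([px[0],px[1],1.]);c=-R.T@t
    return c+d*(z-c[2])/d[2]
def p(m,X):
    K,R,t=[np.array(m[k],float) for k in('K','R','t')]
    q=K@(R@np.array(X)+t.ravel());return q[:2]/q[2]
E
python3 - <<'E'
from h import *
for n in('scene','top'):
    im,m=snap(n,n+'1.png');R=np.array(m['R']);print(n,-R.T@np.array(m['t']),R[2])
    for l in('cleaner','lid','lid_handle','mat','case','case_lid_edge','frame','bin','caliper','grip1'):
        print(l,[(np.round(b['position']),round(b['conf'],2)) for b in r.boxes_of(l,n)][:5])
s=r.read_state();print(s)
E
```

```text
pics
scene [1.16213056 0.17271806 1.12317516] [-0.4951042  -0.14049005 -0.85739978]
cleaner [(array([327., 277.]), 0.66)]
lid [(array([332., 235.]), 0.83)]
lid_handle [(array([328., 277.]), 0.62), (array([332., 229.]), 0.55)]
mat [(array([483., 269.]), 0.96)]
case [(array([210., 189.]), 0.56)]
case_lid_edge [(array([172., 194.]), 0.98), (array([203., 304.]), 0.59)]
frame [(array([206., 302.]), 0.87)]
bin [(array([416., 365.]), 0.74)]
caliper []
grip1 []
top [ 2.70910354e-01 -1.27502941e-03  1.60039516e+00] [ 0.1820902   0.00837662 -0.98324615]
cleaner [(array([323., 261.]), 0.59)]
lid [(array([328., 222.]), 0.55)]
lid_handle [(array([329., 223.]), 0.55)]
mat [(array([202., 263.]), 0.76)]
case [(array([458., 248.]), 0.71)]
case_lid_edge [(array([471., 219.]), 0.73)]
frame [(array([415., 167.]), 0.64), (array([202., 261.]), 0.59)]
bin [(array([246., 157.]), 0.87)]
caliper [(array([342., 170.]), 0.92), (array([320., 265.]), 0.5)]
grip1 []
{'time_s': 1.1, 'joint_positions': array([ 9.99912161e-01,  1.58388464e-01,  1.59699919e+00,  5.61619497e-06,
        1.38620453e+00, -2.10104313e-01]), 'dq': array([ 2.83793605e-04,  8.85686257e-04,  1.52347350e-03,  1.88942856e-03,
        7.01709922e-05, -1.16424834e-04]), 'joint_efforts': array([ 3.43630336e-04, -3.85582280e+01, -3.22361898e+01,  7.00409920e-02,
        3.07676441e-02, -1.87520544e-05]), 'ee_pos': array([0.20298873, 0.53796088, 0.21460804]), 'orientation': array([ 3.14159104e+00, -5.30120831e-06,  2.78081177e+00]), 'contact_force': array([0.59019709, 0.40181892, 0.45802243]), 'torque': array([0.01568903, 0.0050734 , 0.02656588]), 'gripper_force': 0.0, 'opening': 0.09199914555308593}
```

View pics/scene1.png

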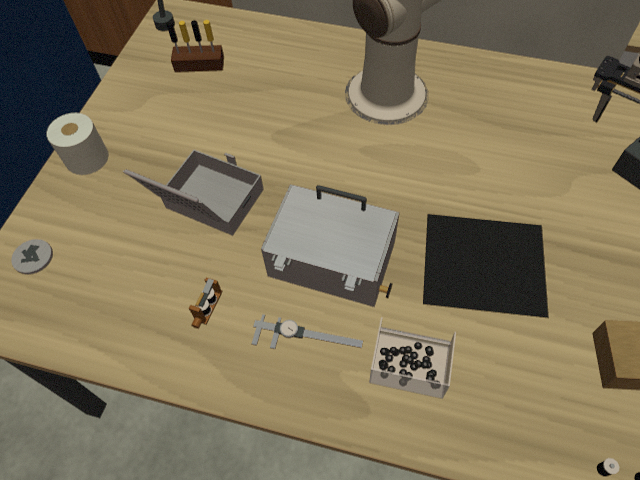

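View pics/top1.png

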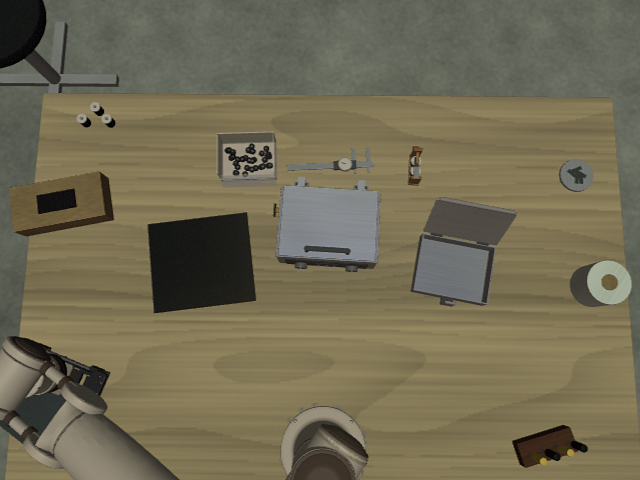

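The scene shows the closed lid (handle at 341,193), the mat at (485,265) and the open case at (212,190). In the top view, the lid is around (328,225), the mat around (202,262) and the case around (452,268). Next I'll measure the corners.

```bash
python3 - <<'E'
from h import *
im=cv2.imread('pics/top1.png');c=im[140:325,140:520]
cv2.imwrite('pics/c1.png',cv2.resize(c,None,fx=2.1,fy=2.1,interpolation=cv2.INTER_CUBIC))
m=r.camera_model('top');print(m['K'])
g=im.max(2);mask=(g<45).astype('uint8');mask[:,:120]=0;mask[:190]=0;mask[330:]=0;mask[:,275:]=0
cs=max(cv2.findContours(mask,0,2)[0],key=cv2.contourArea);b=cv2.boxPoints(cv2.minAreaRect(cs));q=[w(m,x,.003) for x in b]
print('mat',b,np.round(q,3),np.mean(q,0))
for n,px,z in [('lid',[(284,186),(381,187),(378,263),(277,261)],.134),('handle',[(306,248),(349,250)],.175),('hooks',[(301,183),(362,185)],.125),
 ('caserim',[(420,236),(494,246),(487,304),(413,292)],.058),('clip',[(447,300)],.07),('caselid',[(440,199),(516,211)],.21),('bin',[(218,133),(276,132),(277,180),(219,180)],.088),('frame',[(415,167)],.04),('caliper',[(290,167),(372,160)],.01)]:
    print(n,[list(np.round(w(m,x,z)[:2],3)) for x in px])
E
```

```text
[[604.60296641   0.         319.84187335]
 [  0.         604.60296641 228.56141185]
 [  0.           0.           1.        ]]
mat [[143.58078 224.47852]
 [246.0805  212.27618]
 [256.55563 300.2672 ]
 [154.05591 312.46954]] [[0.573 0.488 0.003]
 [0.61  0.212 0.003]
 [0.373 0.177 0.003]
 [0.339 0.445 0.003]] [0.4736354  0.33035175 0.003     ]
lid [[np.float64(0.65), np.float64(0.102)], [np.float64(0.65), np.float64(-0.14)], [np.float64(0.458), np.float64(-0.132)], [np.float64(0.461), np.float64(0.115)]]
handle [[np.float64(0.487), np.float64(0.043)], [np.float64(0.484), np.float64(-0.059)]]
hooks [[np.float64(0.66), np.float64(0.06)], [np.float64(0.657), np.float64(-0.093)]]
caserim [[np.float64(0.54), np.float64(-0.247)], [np.float64(0.515), np.float64(-0.437)], [np.float64(0.367), np.float64(-0.413)], [np.float64(0.395), np.float64(-0.227)]]
clip [[np.float64(0.375), np.float64(-0.31)]]
caselid [[np.float64(0.602), np.float64(-0.272)], [np.float64(0.575), np.float64(-0.449)]]
bin [[np.float64(0.803), np.float64(0.282)], [np.float64(0.807), np.float64(0.129)], [np.float64(0.678), np.float64(0.124)], [np.float64(0.676), np.float64(0.274)]]
frame [[np.float64(0.73), np.float64(-0.24)]]
caliper [[np.float64(0.735), np.float64(0.096)], [np.float64(0.757), np.float64(-0.128)]]
```

View pics/c1.png

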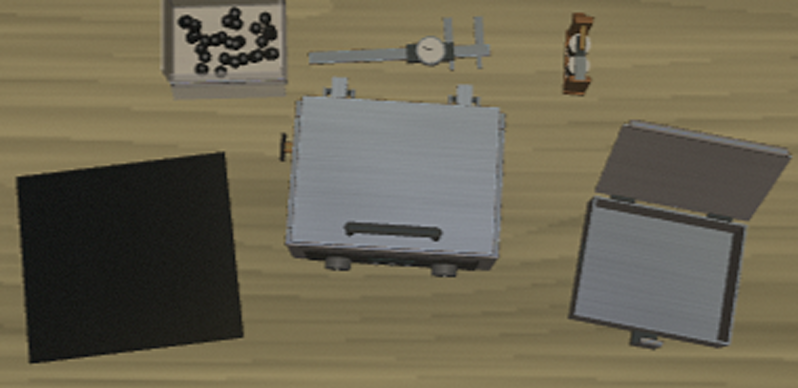

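The crop shows the lid corners (302,98), (505,112), (497,258) and (287,242), and the handle ends (345,229) and (441,236). The case rim is at (591,200), (743,227), (730,347) and (571,318).

```bash
python3 - <<'E'
from h import *
m=r.camera_model('top')
for n,px,z in [('lid',[(302,98),(505,112),(497,258),(287,242)],.134),('handle',[(345,229),(441,236)],.175),('hooks',[(338,85),(464,93)],.130),
 ('caserim',[(591,200),(743,227),(730,347),(571,318)],.058),('clip',[(647,343)],.07),('caselid',[(627,122),(790,150)],.21)]:
    q=[w(m,(x[0]/2.1+140,x[1]/2.1+140),z) for x in px]
    print(n,[list(map(float,np.round(x[:2],3))) for x in q],np.round(np.mean(q,0),3), 'yaw y-dir',np.round(np.arctan2((q[1]-q[0])[0],-(q[1]-q[0])[1]),3))
E
```

```text
lid [[0.648, 0.102], [0.633, -0.139], [0.459, -0.128], [0.475, 0.116]] [ 0.554 -0.012  0.134] yaw y-dir -0.061
handle [[0.485, 0.047], [0.478, -0.062]] [ 0.481 -0.007  0.175] yaw y-dir -0.063
hooks [[0.666, 0.06], [0.657, -0.091]] [ 0.661 -0.015  0.13 ] yaw y-dir -0.056
caserim [[0.542, -0.251], [0.51, -0.437], [0.363, -0.415], [0.396, -0.224]] [ 0.453 -0.332  0.058] yaw y-dir -0.17Traceback (most recent call last):
  File "<stdin>", line 6, in <module>
IndexError: list index out of range
```

>>> {"fn": "arm_command", "kwargs": {
  "commands": [
    [[1,-1,0.5],-1],
    [[1,-1,0.5],-1],
    [[1,-1,0.5],-1],
    [[1,-1,0],-1],
    [[1,-1,0],-1]
  ]
}}

```text
time_s: 1.6
ee_pos: [0.3751, 0.366, 0.2656]
orientation: [3.139, 0.001, 2.429]
contact_force: [0.9, 1.0, 0.7]
opening: 0.0921
gripper_force: 0.0
```

>>> {"fn": "arm_command", "kwargs": {
  "commands": [
    [[0.2,-0.7,0.5],-1],
    [[0.2,-0.7,0.5],-1],
    [[0.2,-0.7,0],-1],
    [[0.2,-0.7,0],-1],
    [[0.2,-0.7,0],-1]
  ]
}}

```text
time_s: 2.1
ee_pos: [0.414, 0.2261, 0.3049]
orientation: [3.141, 0.0, 2.08]
contact_force: [0.8, -0.6, -0.6]
opening: 0.0919
gripper_force: 0.0
```

>>> {"fn": "arm_command", "kwargs": {
  "commands": [
    [[0.2,-0.7,0],-1],
    [[0.2,-0.7,0],-1],
    [[0.2,-0.7,0],-1],
    [[0.2,-0.7,0],-1],
    [[0.2,-0.7,0],-1]
  ]
}}

```text
time_s: 2.6
ee_pos: [0.4539, 0.0861, 0.3047]
orientation: [3.141, 0.0, 1.731]
contact_force: [0.3, 0.1, -0.1]
opening: 0.0918
gripper_force: 0.0
```

>>> {"fn": "arm_command", "kwargs": {
  "commands": [
    [[0.2,-0.7,0],-1],
    [[0.2,-0.7,0],-1],
    [[0.2,-0.7,0],-1],
    [[0.1,-0.3,0],-0.2],
    [[0,0,0],0]
  ]
}}

```text
time_s: 3.1
ee_pos: [0.4819, -0.0096, 0.3045]
orientation: [-3.141, -0.0, 1.509]
contact_force: [0.2, 0.2, -0.1]
opening: 0.0917
gripper_force: 0.0
```

```bash
python3 - <<'E'
from h import *
s=r.read_state();print(s['ee_pos'],s['orientation'])
im,m=snap('wrist','w1.png');R=np.array(m['R']);print(-R.T@np.array(m['t']),R[2])
print(p(m,[.484,-.007,.17]),r.boxes_of('lid_handle','wrist'))
E
```

```text
[ 0.48188961 -0.00962829  0.30446962] [-3.14126548e+00 -1.98042758e-04  1.50907682e+00]
[0.48681598 0.05826049 0.47440111] [-0.01595376 -0.24329011 -0.96982236]
[326.00465609 227.4499329 ] [{'position': [395.8, 194.0], 'conf': 0.81}, {'position': [287.9, 18.6], 'conf': 0.41}]
```

View pics/w1.png

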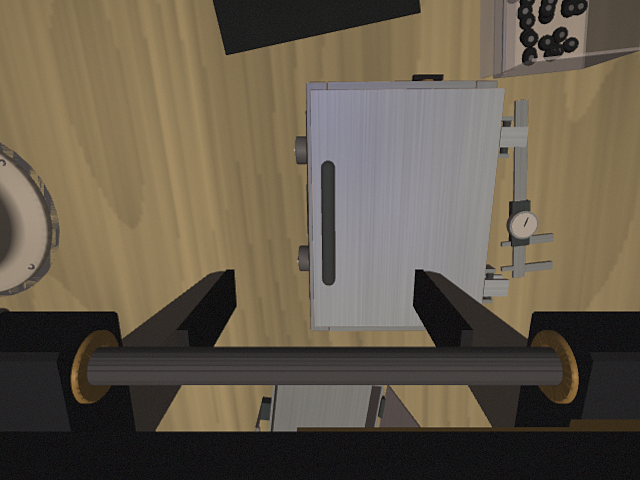

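The handle bar runs from (328,163) to (328,283), with the hooks at (514,136) and (495,288). The fingers straddle the bar's column.

```bash
python3 - <<'E'
from h import *
m=r.camera_model('wrist')
for n,px,z in [('bar',[(328,163),(328,283)],.178),('lid',[(309,89),(504,88),(492,329),(312,329)],.134),('hooks',[(514,136),(495,288)],.131)]:
    q=[w(m,x,z) for x in px];print(n,np.round(q,4)[:,:2].tolist(),np.round(np.mean(q,0),4))
E
```

```text
bar [[0.4885, 0.0504], [0.4826, -0.0545]] [ 0.4855 -0.002   0.178 ]
lid [[0.4754, 0.1151], [0.6505, 0.1055], [0.6533, -0.1336], [0.4621, -0.1224]] [ 0.5603 -0.0089  0.134 ]
hooks [[0.664, 0.0634], [0.6552, -0.0883]] [ 0.6596 -0.0125  0.131 ]
```

>>> {"fn": "arm_command", "kwargs": {
  "commands": [
    [[0.09,0.14,-0.9],0],
    [[0,0,-0.9],0],
    [[0,0,-0.9],0],
    [[0,0,-0.8],0],
    [[0,0,-0.35],0]
  ]
}}

```text
time_s: 3.7
ee_pos: [0.483, -0.0012, 0.1475]
orientation: [-3.137, -0.001, 1.513]
contact_force: [-0.5, -0.2, 0.1]
opening: 0.0919
gripper_force: 0.0
```

>>> {"fn": "arm_command", "kwargs": {
  "commands": [
    [[0,0,0],0],
    [[0,0,0],0],
    [[0,0,0],0],
    [[0,0,0],0],
    [[0,0,0],0]
  ],
  "grip": -1,
  "grip_force": 15
}}

```text
time_s: 4.2
ee_pos: [0.486, -0.0033, 0.1517]
orientation: [3.14, 0.0, 1.51]
contact_force: [0.1, -0.8, 0.2]
opening: 0.0541
gripper_force: 0.0
```

>>> {"fn": "arm_command", "kwargs": {
  "commands": [
    [[0,0,0],0],
    [[0,0,0],0],
    [[0,0,0],0],
    [[0,0,0],0],
    [[0,0,0],0]
  ]
}}

```text
time_s: 4.7
ee_pos: [0.4853, -0.0031, 0.1506]
orientation: [-3.141, -0.0, 1.51]
contact_force: [-0.7, -0.5, 0.5]
opening: 0.0142
gripper_force: 0.0
```

>>> {"fn": "arm_command", "kwargs": {
  "commands": [
    [[0,0,0],0],
    [[0,0,0],0],
    [[0,0,0],0]
  ]
}}

```text
time_s: 5.0
ee_pos: [0.4853, -0.0031, 0.1506]
orientation: [3.142, 0.0, 1.51]
contact_force: [0.3, -1.1, -0.7]
opening: 0.0111
gripper_force: 15.0
```

```bash
python3 - <<'E'
import numpy as np
r=np.hypot(169.5,45);a0=np.arctan2(45,169.5);yaw=-.06
P=[np.array([-r*np.cos(a0+t),r*np.sin(a0+t)]) for t in np.radians(np.linspace(0,92,24))]
for a,b in zip(P,P[1:]):
    d=(b-a)/40;print(np.round([d[0]*np.cos(yaw),d[0]*np.sin(yaw),d[1]],2).tolist(),np.round(b))
E
```

```text
[0.09, -0.01, 0.29] [-166.   57.]
[0.11, -0.01, 0.29] [-162.   68.]
[0.13, -0.01, 0.28] [-156.   79.]
[0.15, -0.01, 0.27] [-151.   90.]
[0.17, -0.01, 0.26] [-144.  100.]
[0.18, -0.01, 0.24] [-137.  110.]
[0.2, -0.01, 0.23] [-129.  119.]
[0.22, -0.01, 0.22] [-120.  128.]
[0.23, -0.01, 0.2] [-111.  136.]
[0.24, -0.01, 0.18] [-101.  143.]
[0.26, -0.02, 0.17] [-91. 150.]
[0.27, -0.02, 0.15] [-80. 156.]
[0.28, -0.02, 0.13] [-69. 161.]
[0.28, -0.02, 0.11] [-57. 166.]
[0.29, -0.02, 0.09] [-46. 169.]
[0.3, -0.02, 0.07] [-34. 172.]
[0.3, -0.02, 0.05] [-22. 174.]
[0.3, -0.02, 0.03] [-10. 175.]
[0.31, -0.02, 0.01] [  3. 175.]
[0.31, -0.02, -0.02] [ 15. 175.]
[0.3, -0.02, -0.04] [ 27. 173.]
[0.3, -0.02, -0.06] [ 39. 171.]
[0.3, -0.02, -0.08] [ 51. 168.]
```

>>> {"fn": "arm_command", "kwargs": {
  "commands": [
    [[0.09,-0.01,0.29],0],
    [[0.11,-0.01,0.29],0],
    [[0.13,-0.01,0.28],0],
    [[0.15,-0.01,0.27],0],
    [[0.17,-0.01,0.26],0]
  ]
}}

```text
time_s: 5.5
ee_pos: [0.5121, -0.0053, 0.2075]
orientation: [3.141, 0.0, 1.51]
contact_force: [0.2, 0.4, -2.8]
opening: 0.0111
gripper_force: 15.0
```

>>> {"fn": "arm_command", "kwargs": {
  "commands": [
    [[0.18,-0.01,0.24],0],
    [[0.2,-0.01,0.23],0],
    [[0.22,-0.01,0.22],0],
    [[0.23,-0.01,0.2],0],
    [[0.24,-0.01,0.18],0]
  ]
}}

```text
time_s: 6.0
ee_pos: [0.5543, -0.0078, 0.2508]
orientation: [-3.141, 0.002, 1.51]
contact_force: [-4.5, -1.8, 2.4]
opening: 0.0113
gripper_force: 15.0
```

```bash
python3 - <<'E'
from h import *
s=r.read_state();print(s['ee_pos'],s['contact_force'],s['torque'])
im,m=snap('scene','s2.png');cv2.imwrite('pics/s2c.png',cv2.resize(im[60:340,180:560,::-1],None,fx=2,fy=2))
E
```

```text
[ 0.55427391 -0.00776513  0.25080817] [-4.47074553 -1.77432586  2.3532773 ] [-0.33213093  1.00348883  0.06564355]
```

View pics/s2c.png

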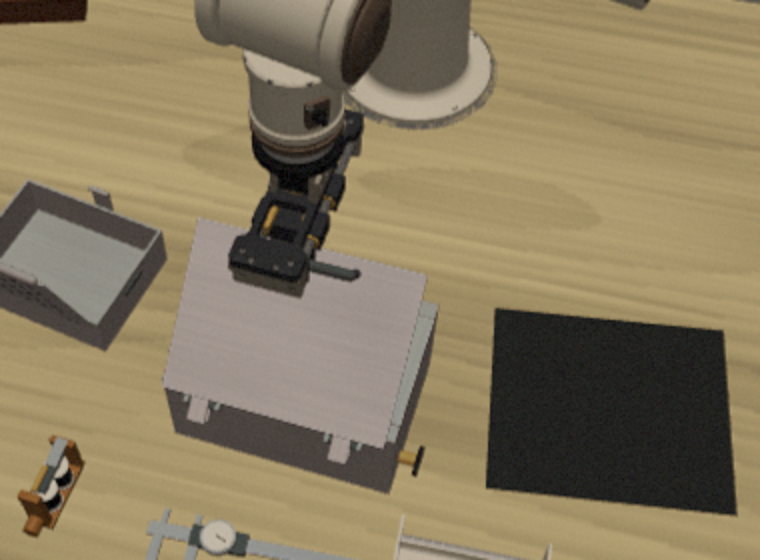

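The lid is lifting, with its hooks still on the pins at (200,408) and (340,448). I'll carry on along the arc.

>>> {"fn": "arm_command", "kwargs": {
  "commands": [
    [[0.26,-0.02,0.17],0],
    [[0.27,-0.02,0.15],0],
    [[0.28,-0.02,0.13],0],
    [[0.28,-0.02,0.11],0],
    [[0.29,-0.02,0.09],0]
  ]
}}

```text
time_s: 6.55
ee_pos: [0.61, -0.0111, 0.2769]
orientation: [3.14, 0.0, 1.51]
contact_force: [-2.6, 0.1, 2.4]
opening: 0.0114
gripper_force: 15.0
```

>>> {"fn": "arm_command", "kwargs": {
  "commands": [
    [[0.3,-0.02,0.07],0],
    [[0.3,-0.02,0.05],0],
    [[0.3,-0.02,0.03],0],
    [[0.31,-0.02,0.01],0],
    [[0.31,-0.02,-0.02],0]
  ]
}}

```text
time_s: 7.05
ee_pos: [0.6711, -0.0149, 0.2821]
orientation: [3.14, -0.0, 1.51]
contact_force: [-1.2, 1.2, 1.1]
opening: 0.0116
gripper_force: 15.0
```

>>> {"fn": "arm_command", "kwargs": {
  "commands": [
    [[0.3,-0.02,-0.04],0],
    [[0.3,-0.02,-0.06],0],
    [[0,0,0],0]
  ]
}}

```text
time_s: 7.35
ee_pos: [0.6958, -0.0166, 0.2776]
orientation: [3.138, -0.0, 1.51]
contact_force: [0.7, 0.6, 2.0]
opening: 0.011
gripper_force: 15.0
```

```bash
python3 - <<'E'
from h import *
s=r.read_state();print(s['ee_pos'],s['contact_force'],s['torque'])
im,m=snap('scene','s3.png');cv2.imwrite('pics/s3c.png',cv2.resize(im[60:340,180:560,::-1],None,fx=2,fy=2))
E
```

```text
[ 0.69580677 -0.01663956  0.27761398] [0.74383424 0.59270471 2.01792965] [ 0.12347714 -0.04615032  0.08364118]
```

View pics/s3c.png

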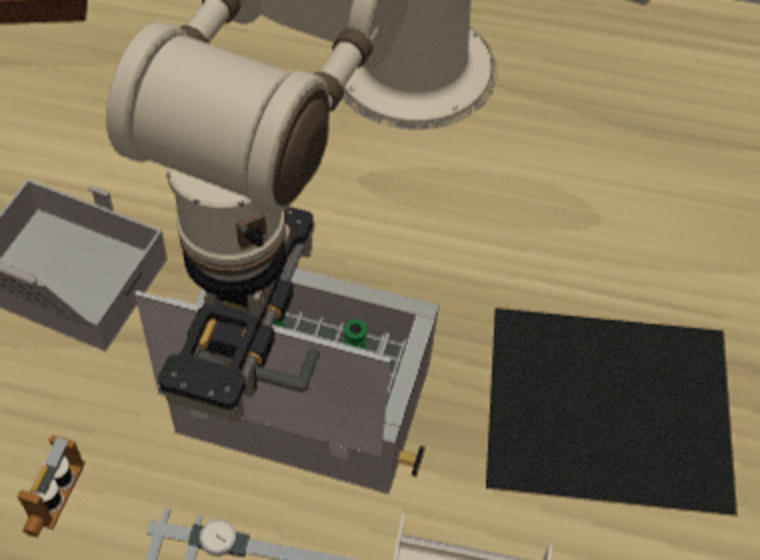

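The lid stands upright with its hooks on the pins, and a green grip shows in the basket at (355,330). I'll tighten the grip and lift.

>>> {"fn": "arm_command", "kwargs": {
  "commands": [
    [[0.2,-0.01,-0.05],0],
    [[0,0,0],0],
    [[0,0,0],0],
    [[0,0,0],0]
  ],
  "grip_force": 60
}}

```text
time_s: 7.8
ee_pos: [0.7025, -0.0171, 0.2759]
orientation: [3.139, 0.0, 1.51]
contact_force: [0.2, 0.7, 5.3]
opening: 0.0101
gripper_force: 60.0
```

>>> {"fn": "arm_command", "kwargs": {
  "commands": [
    [[0,0,0.25],0],
    [[0,0,0.3],0],
    [[0,0,0.3],0],
    [[0,0,0.3],0],
    [[0,0,0.3],0]
  ]
}}

```text
time_s: 8.3
ee_pos: [0.7024, -0.0172, 0.3341]
orientation: [3.14, 0.0, 1.51]
contact_force: [-0.7, -1.0, -3.5]
opening: 0.0106
gripper_force: 60.0
```

>>> {"fn": "arm_command", "kwargs": {
  "commands": [
    [[0,0,0.3],0],
    [[0,0,0.3],0],
    [[0,0,0.3],0]
  ]
}}

```text
time_s: 8.6
ee_pos: [0.7021, -0.0172, 0.3697]
orientation: [3.141, 0.0, 1.51]
contact_force: [-0.5, 0.5, -3.6]
opening: 0.0105
gripper_force: 60.0
```

```bash
python3 - <<'E'
from h import *
s=r.read_state();print(s['ee_pos'],s['contact_force'],s['torque'])
im,m=snap('scene','s4.png');cv2.imwrite('pics/s4c.png',cv2.resize(im[60:340,180:560,::-1],None,fx=2,fy=2))
E
```

```text
[ 0.7021419  -0.01716859  0.36973383] [-0.49201202  0.48273967 -3.55195161] [-0.12242005 -0.12582054  0.00855824]
```

View pics/s4c.png

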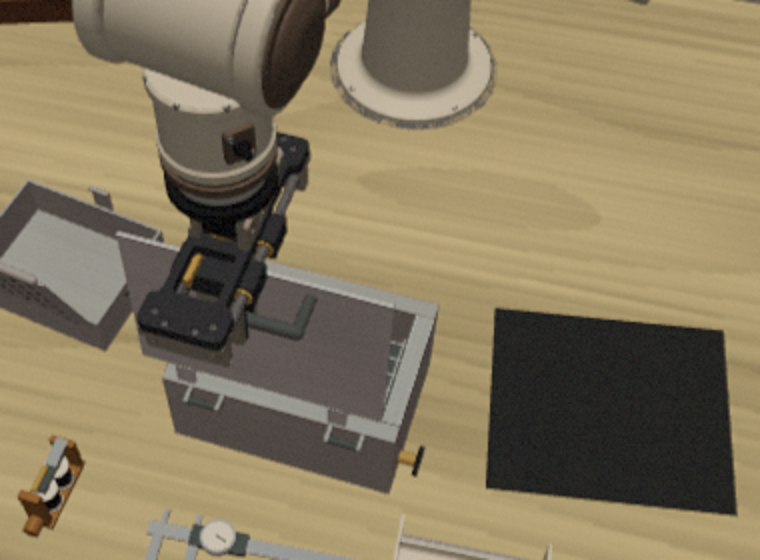

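The hooks are clear of the pins at (187,375) and (338,415), and the lid is still upright. Now I'll carry it to the mat.

>>> {"fn": "arm_command", "kwargs": {
  "commands": [
    [[-0.05,0.3,0],0.22],
    [[-0.1,0.6,0],0.22],
    [[-0.14,0.7,0],0.22],
    [[-0.14,0.7,0],0.22],
    [[-0.14,0.7,0],0.22]
  ]
}}

```text
time_s: 9.15
ee_pos: [0.6784, 0.1048, 0.3675]
orientation: [-3.14, -0.0, 1.589]
contact_force: [-0.3, -0.5, -3.9]
opening: 0.0102
gripper_force: 60.0
```

>>> {"fn": "arm_command", "kwargs": {
  "commands": [
    [[-0.13,0.7,0],0.22],
    [[-0.13,0.7,0],0.22],
    [[-0.13,0.7,0],0.22],
    [[-0.13,0.7,0],0.22],
    [[-0.13,0.7,0],0.22]
  ]
}}

```text
time_s: 9.65
ee_pos: [0.6522, 0.2449, 0.3675]
orientation: [-3.14, -0.0, 1.666]
contact_force: [0.2, 0.4, -4.0]
opening: 0.0108
gripper_force: 60.0
```

>>> {"fn": "arm_command", "kwargs": {
  "commands": [
    [[-0.13,0.7,0],0.22],
    [[-0.13,0.7,0],0.22],
    [[-0.13,0.7,0],0.22],
    [[-0.13,0.6,0],0.0],
    [[0,0.3,0],0]
  ]
}}

```text
time_s: 10.15
ee_pos: [0.6307, 0.3659, 0.3677]
orientation: [-3.14, -0.001, 1.713]
contact_force: [-1.2, -0.4, -4.5]
opening: 0.0104
gripper_force: 60.0
```

```bash
python3 - <<'E'
from h import *
s=r.read_state();print(s['ee_pos'],s['orientation'],s['contact_force'])
im,m=snap('scene','s5.png')
# project expected edge points of lid for several theta
bar=s['ee_pos']+[0,0,.0194];yaw=s['orientation'][2]-np.pi/2
ax=np.array([np.cos(yaw),np.sin(yaw),0]);ay=np.array([-np.sin(yaw),np.cos(yaw),0])
out=im[:,:,::-1].copy()
for th,col in((60,(0,0,255)),(80,(0,255,255)),(95,(0,255,0))):
    t=np.radians(th);lx=ax*np.cos(t)+[0,0,-np.sin(t)];lz=ax*np.sin(t)+[0,0,np.cos(t)]
    o=bar+.068*lx-.040*lz
    pts=np.array([p(m,o+x*lx+y*ay+.004*lz) for x,y in((-.088,-.1175),(.088,-.1175),(.088,.1175),(-.088,.1175))])
    cv2.polylines(out,[pts.round().astype(int)],True,col,1)
cv2.imwrite('pics/s5c.png',cv2.resize(out[100:400,300:640],None,fx=2,fy=2))
E
```

```text
[0.6307239  0.36588205 0.36765613] [-3.13965379e+00 -6.86117240e-04  1.71346885e+00] [-1.16054718 -0.36861825 -4.45918105]
```

View pics/s5c.png

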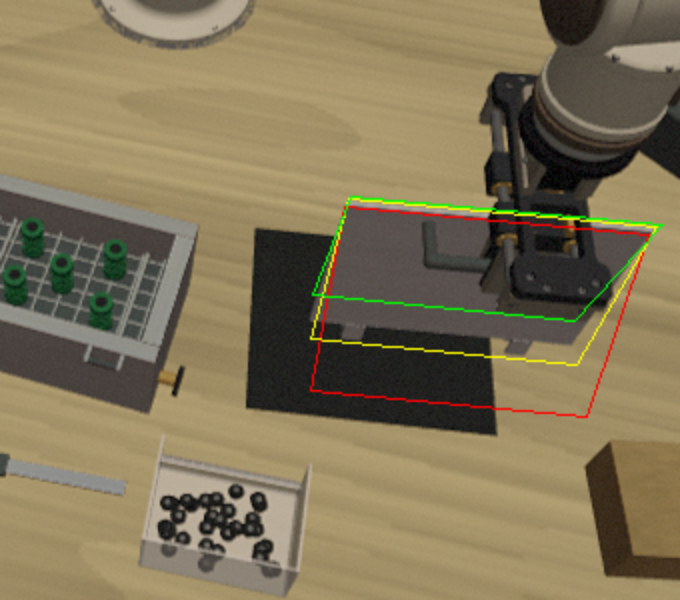

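The lid hangs at about 88° over the mat, and five green grips show in the basket. Lower it.

>>> {"fn": "arm_command", "kwargs": {
  "commands": [
    [[0.03,-0.13,-0.3],0],
    [[0.03,-0.13,-0.7],0],
    [[0,-0.13,-0.8],0],
    [[0,0,-0.8],0],
    [[0,0,-0.8],0]
  ]
}}

```text
time_s: 10.7
ee_pos: [0.635, 0.3459, 0.231]
orientation: [-3.141, 0.001, 1.709]
contact_force: [0.7, 0.2, -3.4]
opening: 0.0103
gripper_force: 60.0
```

>>> {"fn": "arm_command", "kwargs": {
  "commands": [
    [[0,0,-0.7],0],
    [[0,0,-0.4],0],
    [[0,0,-0.2],0],
    [[0,0,-0.1],0]
  ]
}}

```text
time_s: 11.1
ee_pos: [0.6352, 0.3469, 0.1765]
orientation: [3.141, 0.0, 1.71]
contact_force: [0.5, -0.1, -3.2]
opening: 0.0104
gripper_force: 60.0
```

```bash
python3 - <<'E'
import numpy as np
r=np.hypot(185.5,54);yaw=.14
print(np.arctan2(54,185.5)*57.3)
P=[r*np.array([-np.cos(t),np.sin(t)]) for t in np.radians(np.linspace(104,16.2,21))]
for a,b in zip(P,P[1:]):
    d=(b-a)/40;print(np.round([d[0]*np.cos(yaw),d[0]*np.sin(yaw),d[1]],2).tolist(),np.round(b))
E
```

```text
16.23174407519259
[-0.36, -0.05, 0.08] [ 32. 190.]
[-0.36, -0.05, 0.05] [ 18. 192.]
[-0.37, -0.05, 0.02] [  3. 193.]
[-0.37, -0.05, -0.01] [-12. 193.]
[-0.36, -0.05, -0.04] [-27. 191.]
[-0.36, -0.05, -0.07] [-41. 189.]
[-0.35, -0.05, -0.09] [-56. 185.]
[-0.35, -0.05, -0.12] [-70. 180.]
[-0.34, -0.05, -0.15] [-83. 174.]
[-0.32, -0.05, -0.17] [-96. 167.]
[-0.31, -0.04, -0.2] [-109.  160.]
[-0.29, -0.04, -0.22] [-121.  151.]
[-0.28, -0.04, -0.24] [-132.  141.]
[-0.26, -0.04, -0.26] [-142.  131.]
[-0.24, -0.03, -0.28] [-152.  119.]
[-0.22, -0.03, -0.3] [-161.  107.]
[-0.19, -0.03, -0.32] [-168.   95.]
[-0.17, -0.02, -0.33] [-175.   82.]
[-0.14, -0.02, -0.34] [-181.   68.]
[-0.12, -0.02, -0.35] [-186.   54.]
```

>>> {"fn": "arm_command", "kwargs": {
  "commands": [
    [[0,0,-0.08],0],
    [[0,0,-0.06],0],
    [[0,0,0],0]
  ]
}}

```text
time_s: 11.4
ee_pos: [0.637, 0.3478, 0.1745]
orientation: [3.135, -0.001, 1.71]
contact_force: [1.6, -1.1, 4.5]
opening: 0.0101
gripper_force: 60.0
```

>>> {"fn": "arm_command", "kwargs": {
  "commands": [
    [[-0.18,-0.02,0.1],0],
    [[-0.36,-0.05,0.05],0],
    [[-0.37,-0.05,0.02],0],
    [[-0.37,-0.05,-0.01],0],
    [[-0.36,-0.05,-0.04],0]
  ],
  "grip_force": 20
}}

```text
time_s: 11.9
ee_pos: [0.5686, 0.3384, 0.1772]
orientation: [3.14, 0.0, 1.71]
contact_force: [0.9, 0.9, 2.0]
opening: 0.0113
gripper_force: 20.0
```

>>> {"fn": "arm_command", "kwargs": {
  "commands": [
    [[-0.36,-0.05,-0.07],0],
    [[-0.35,-0.05,-0.09],0],
    [[-0.35,-0.05,-0.12],0],
    [[-0.34,-0.05,-0.15],0]
  ]
}}

```text
time_s: 12.3
ee_pos: [0.5121, 0.3304, 0.1596]
orientation: [3.141, -0.0, 1.71]
contact_force: [-0.3, 0.3, 1.3]
opening: 0.0113
gripper_force: 20.0
```

```bash
cat > ov.py <<'E'
from h import *
import sys
s=r.read_state();print(s['ee_pos'],s['orientation'],s['contact_force'])
im,m=snap('scene')
bar=s['ee_pos']+[0,0,.0194];yaw=s['orientation'][2]-np.pi/2
ax=np.array([np.cos(yaw),np.sin(yaw),0]);ay=np.array([-np.sin(yaw),np.cos(yaw),0])
out=im[:,:,::-1].copy()
for th,col in zip(map(int,sys.argv[2:]),((0,0,255),(0,255,255),(0,255,0))):
    t=np.radians(th);lx=ax*np.cos(t)+[0,0,-np.sin(t)];lz=ax*np.sin(t)+[0,0,np.cos(t)]
    o=bar+.068*lx-.040*lz
    print(th,'corner',o+.1175*lx-.014*lz)
    pts=np.array([p(m,o+x*lx+y*ay+.004*lz) for x,y in((-.088,-.1175),(.088,-.1175),(.088,.1175),(-.088,.1175))])
    cv2.polylines(out,[pts.round().astype(int)],True,col,1)
cv2.imwrite('pics/'+sys.argv[1],cv2.resize(out[100:400,300:640],None,fx=2,fy=2))
E
python3 ov.py s6.png 45 52 60
```

```text
[0.51214723 0.33038587 0.15960029] [ 3.14146960e+00 -4.97735943e-05  1.71016759e+00] [-0.31169072  0.29521427  1.281961  ]
45 corner [0.60423015 0.34330333 0.00964822]
52 corner [ 5.83105072e-01  3.40339891e-01 -4.21421098e-04]
60 corner [ 0.55768597  0.33677408 -0.00864742]
```

View pics/s6.png

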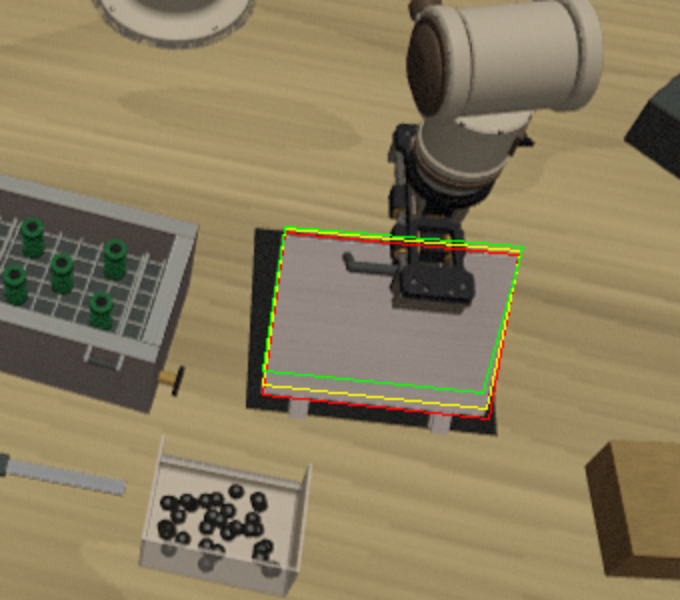

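The lid pivots at about 48° on its hooks, well on the mat. I'll finish the arc.

>>> {"fn": "arm_command", "kwargs": {
  "commands": [
    [[-0.32,-0.05,-0.17],0],
    [[-0.31,-0.04,-0.2],0],
    [[-0.29,-0.04,-0.22],0],
    [[-0.28,-0.04,-0.24],0],
    [[-0.26,-0.04,-0.26],0]
  ]
}}

```text
time_s: 12.85
ee_pos: [0.4531, 0.3219, 0.1151]
orientation: [-3.14, 0.0, 1.71]
contact_force: [-1.3, 0.1, 1.1]
opening: 0.0112
gripper_force: 20.0
```

>>> {"fn": "arm_command", "kwargs": {
  "commands": [
    [[-0.24,-0.03,-0.28],0],
    [[-0.22,-0.03,-0.3],0],
    [[-0.19,-0.03,-0.32],0],
    [[-0.17,-0.02,-0.33],0],
    [[-0.14,-0.02,-0.3],0]
  ]
}}

```text
time_s: 13.35
ee_pos: [0.4157, 0.3166, 0.0525]
orientation: [-3.141, 0.0, 1.71]
contact_force: [-0.7, -0.6, -1.5]
opening: 0.0113
gripper_force: 20.0
```

>>> {"fn": "arm_command", "kwargs": {
  "commands": [
    [[-0.1,-0.02,-0.25],0],
    [[0,0,-0.1],0],
    [[0,0,0],0]
  ]
}}

```text
time_s: 13.65
ee_pos: [0.412, 0.3158, 0.039]
orientation: [-3.14, 0.0, 1.71]
contact_force: [-1.6, -0.3, -1.2]
opening: 0.0113
gripper_force: 20.0
```

>>> {"fn": "arm_command", "kwargs": {
  "commands": [
    [[0,0,-0.05],0],
    [[0,0,-0.03],0],
    [[0,0,0],0]
  ]
}}

```text
time_s: 13.95
ee_pos: [0.4131, 0.3162, 0.0369]
orientation: [3.141, -0.0, 1.71]
contact_force: [-0.8, 0.8, -1.9]
opening: 0.0112
gripper_force: 20.0
```

>>> {"fn": "arm_command", "kwargs": {
  "commands": [
    [[0,0,0],0],
    [[0,0,0],0],
    [[0,0,0],0],
    [[0,0,0],0],
    [[0,0,0],0]
  ],
  "grip": -0.1
}}

```text
time_s: 14.45
ee_pos: [0.4127, 0.3161, 0.0367]
orientation: [3.141, -0.0, 1.71]
contact_force: [-0.6, -0.9, 0.2]
opening: 0.0414
gripper_force: 0.0
```

>>> {"fn": "arm_command", "kwargs": {
  "commands": [
    [[0,0,0.5],0],
    [[0,0,1],0],
    [[0,0,1],0],
    [[0,0,1],0],
    [[0,0,1],0]
  ]
}}

```text
time_s: 14.95
ee_pos: [0.4122, 0.3159, 0.2183]
orientation: [3.141, -0.0, 1.71]
contact_force: [0.7, 0.6, -1.0]
opening: 0.0415
gripper_force: 0.0
```

>>> {"fn": "arm_command", "kwargs": {
  "commands": [
    [[0.3,-0.8,1],-0.5],
    [[0.3,-0.8,0.5],-0.5],
    [[0.3,-0.8,0],-0.5],
    [[0.3,-0.8,0],-0.5],
    [[0.3,-0.8,0],-0.5]
  ]
}}

```text
time_s: 15.45
ee_pos: [0.4723, 0.1564, 0.2749]
orientation: [3.141, -0.0, 1.534]
contact_force: [-0.5, 0.7, 0.5]
opening: 0.0412
gripper_force: 0.0
```

```bash
python3 - <<'E'
from h import *
s=r.read_state();print(s['time_s'],s['ee_pos'],s['orientation'],s['joint_positions'])
im,m=snap('scene');a=im[90:380,260:600,::-1]
im2,m2=snap('wrist','w2.png')
o=np.hstack([cv2.resize(a,(400,341)),cv2.resize(im2[:,:,::-1],(400,300),interpolation=3)[:300].copy() if 0 else cv2.copyMakeBorder(cv2.resize(im2[:,:,::-1],(400,300),interpolation=3),0,41,0,0,0)])
cv2.imwrite('pics/m1.png',o)
mt=[w(m2,x,.02) for x in()]
print([ (np.round(b['position']),b['conf']) for b in r.boxes_of('grip1','scene')])
print([ (np.round(b['position']),b['conf']) for b in r.boxes_of('grip1','wrist')])
E
```

```text
15.45 [0.47226335 0.15636666 0.27494756] [ 3.14079259e+00 -1.02805388e-04  1.53405737e+00] [ 7.63189619e-02 -8.22653835e-02  1.72589993e+00  1.19201923e-05
  1.49715155e+00  1.13057087e-01]
[(array([331., 238.]), 0.78), (array([305., 243.]), 0.63), (array([351., 257.]), 0.61), (array([352., 228.]), 0.57), (array([314., 217.]), 0.53), (array([214., 190.]), 0.5)]
[(array([368., 404.]), 0.77), (array([366., 324.]), 0.75), (array([431., 310.]), 0.46)]
```

View pics/m1.png

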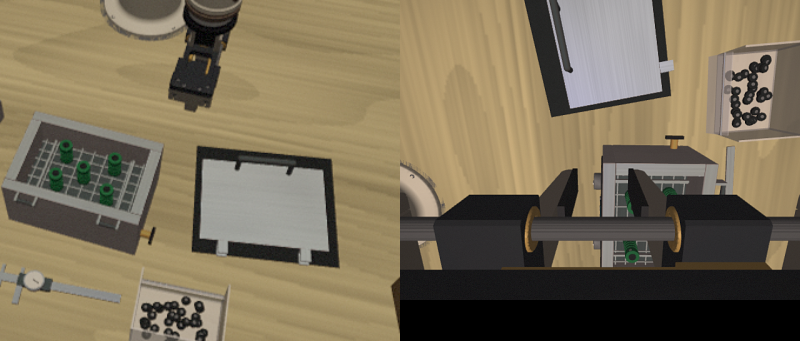

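The lid lies flat on the mat with its handle up, and five grips show in the basket. I'll go over the basket to measure them.

>>> {"fn": "arm_command", "kwargs": {
  "commands": [
    [[0.18,-0.8,0.4],-0.5],
    [[0.18,-0.8,0.4],-0.5],
    [[0.18,-0.8,0.4],-0.5],
    [[0.18,-0.8,0.3],-0.4],
    [[0.18,-0.8,0],0]
  ]
}}

```text
time_s: 16.15
ee_pos: [0.5089, -0.0022, 0.3369]
orientation: [3.138, -0.0, 1.405]
contact_force: [1.0, -0.0, -0.8]
opening: 0.0412
gripper_force: 0.0
```

>>> {"fn": "arm_command", "kwargs": {
  "commands": [
    [[0.18,-0.8,0],0],
    [[0.18,-0.8,0],0],
    [[0.18,-0.6,0],0],
    [[0,0,0],0],
    [[0,0,0],0]
  ]
}}

```text
time_s: 16.65
ee_pos: [0.5295, -0.0891, 0.3344]
orientation: [-3.141, -0.001, 1.404]
contact_force: [0.6, 0.0, -1.0]
opening: 0.0412
gripper_force: 0.0
```

```bash
python3 - <<'E'
from h import *
s=r.read_state();print(s['time_s'],s['ee_pos'],s['orientation'])
im,m=snap('wrist','w3.png')
print([ (np.round(b['position']),round(b['conf'],2),np.round(w(m,b['position'],.11),3)) for b in r.boxes_of('grip1','wrist')])
q=[float(x) for x in ()]
E
```

```text
16.65 [ 0.52954152 -0.08909393  0.33442329] [-3.14093719e+00 -9.11608499e-04  1.40370082e+00]
[(array([362.,  85.]), 0.93, array([0.591, 0.038, 0.11 ])), (array([306., 184.]), 0.91, array([ 0.515, -0.053,  0.11 ])), (array([335., 142.]), 0.91, array([ 0.554, -0.014,  0.11 ])), (array([365., 172.]), 0.72, array([ 0.582, -0.051,  0.11 ])), (array([325., 394.]), 0.62, array([ 0.491, -0.323,  0.11 ])), (array([297.,  90.]), 0.58, array([0.523, 0.044, 0.11 ])), (array([334., 123.]), 0.24, array([0.557, 0.005, 0.11 ]))]
```

View pics/w3.png

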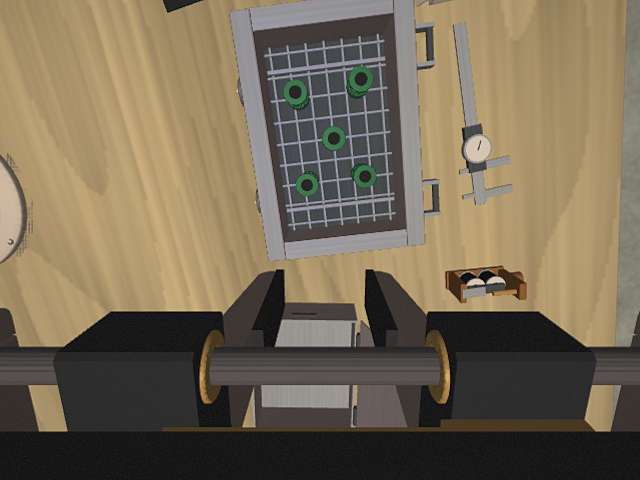

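Grip-top centres: (296,94), (361,79), (334,138), (307,184), (365,176). The tank walls are about 33 mm beyond the outer grips in x, so I'll close along y.

```bash
python3 - <<'E'
from h import *
m=r.camera_model('wrist')
for px in [(296,94),(361,79),(334,138),(307,184),(365,176)]: print(np.round(w(m,px,.123),4))
c=np.array([.453,-.332]);y=-.17;ax=np.array([np.cos(y),np.sin(y)]);ay=np.array([-np.sin(y),np.cos(y)])
for a,b in [(-45,-40),(-10,-40),(25,-40),(-30,40),(8,40)]: print('slot',a,b,np.round(c+a/1e3*ax+b/1e3*ay,4))
E
```

```text
[0.5222 0.0386 0.123 ]
[0.589  0.0417 0.123 ]
[ 0.5533 -0.01    0.123 ]
[ 0.5172 -0.0521  0.123 ]
[ 0.5798 -0.054   0.123 ]
slot -45 -40 [ 0.4019 -0.3638]
slot -10 -40 [ 0.4364 -0.3697]
slot 25 -40 [ 0.4709 -0.3757]
slot -30 40 [ 0.4302 -0.2875]
slot 8 40 [ 0.4677 -0.2939]
```

>>> {"fn": "arm_command", "kwargs": {
  "commands": [
    [[0.1,0.3,0],1],
    [[0.1,0.3,0],1],
    [[0.1,0.2,0],1],
    [[0.1,0.2,0],1],
    [[0.1,0.2,0],1]
  ]
}}

```text
time_s: 17.25
ee_pos: [0.5494, -0.0404, 0.3349]
orientation: [3.141, -0.0, 1.757]
contact_force: [-0.3, -0.0, 0.7]
opening: 0.0414
gripper_force: 0.0
```

>>> {"fn": "arm_command", "kwargs": {
  "commands": [
    [[0,0,0],1],
    [[0,0,0],1],
    [[0,0,0],1],
    [[0,0,0],1],
    [[0,0,0],1]
  ]
}}

```text
time_s: 17.75
ee_pos: [0.5493, -0.0407, 0.3349]
orientation: [3.141, -0.0, 2.106]
contact_force: [-0.4, 0.6, 0.2]
opening: 0.0414
gripper_force: 0.0
```

>>> {"fn": "arm_command", "kwargs": {
  "commands": [
    [[0,0,0],1],
    [[0,0,0],1],
    [[0,0,0],1],
    [[0,0,0],1],
    [[0,0,0],1]
  ]
}}

```text
time_s: 18.25
ee_pos: [0.5493, -0.0407, 0.3349]
orientation: [3.141, 0.0, 2.455]
contact_force: [0.7, 0.2, -0.3]
opening: 0.0414
gripper_force: 0.0
```

>>> {"fn": "arm_command", "kwargs": {
  "commands": [
    [[0,0,0],1],
    [[0,0,0],1],
    [[0,0,0],1],
    [[0,0,0],1],
    [[0,0,0],1]
  ]
}}

```text
time_s: 18.75
ee_pos: [0.5493, -0.0407, 0.3349]
orientation: [3.141, 0.0, 2.804]
contact_force: [0.4, -0.1, -0.6]
opening: 0.0413
gripper_force: 0.0
```

>>> {"fn": "arm_command", "kwargs": {
  "commands": [
    [[0,0,0],1],
    [[0,0,0],1],
    [[0,0,0],1],
    [[0,0,0],0.3]
  ]
}}

```text
time_s: 19.15
ee_pos: [0.5493, -0.0409, 0.3349]
orientation: [3.141, 0.0, 3.033]
contact_force: [-0.1, 0.2, 0.2]
opening: 0.0411
gripper_force: 0.0
```

```bash
python3 - <<'E'
from h import *
im,m=snap('wrist','w4.png')
for b in r.boxes_of('grip1','wrist'): print(np.round(b['position']),round(b['conf'],2),np.round(w(m,b['position'],.115),3)[:2])
for X in ([.5222,.0386,.115],[.589,.0417,.115],[.5533,-.01,.115],[.5172,-.0521,.115],[.5798,-.054,.115]): print(p(m,X))
E
```

```text
[352. 216.] 0.98 [ 0.556 -0.011]
[398. 238.] 0.92 [0.587 0.039]
[394. 177.] 0.82 [0.517 0.04 ]
[309. 185.] 0.76 [ 0.515 -0.055]
[316. 236.] 0.62 [ 0.574 -0.053]
[393.93067282 181.52482593]
[400.20822257 240.0272105 ]
[352.26529786 214.15749254]
[311.15893082 186.00442353]
[315.95245518 241.07217829]
```

>>> {"fn": "arm_command", "kwargs": {
  "commands": [
    [[0.12,0.38,-0.2],0],
    [[0,0.38,-0.9],0],
    [[0,0,-1],0],
    [[0,0,-1],0],
    [[0,0,-1],0]
  ]
}}

```text
time_s: 19.75
ee_pos: [0.5541, -0.0104, 0.1686]
orientation: [3.141, 0.0, 3.029]
contact_force: [0.3, -0.9, -0.2]
opening: 0.0414
gripper_force: 0.0
```

>>> {"fn": "arm_command", "kwargs": {
  "commands": [
    [[0,0,-1],0],
    [[0,0,-0.7],0],
    [[0,0,-0.3],0],
    [[0,0,0],0]
  ]
}}

```text
time_s: 20.15
ee_pos: [0.553, -0.0108, 0.0887]
orientation: [3.141, -0.004, 3.029]
contact_force: [0.2, -0.3, -0.1]
opening: 0.0411
gripper_force: 0.0
```

>>> {"fn": "arm_command", "kwargs": {
  "commands": [
    [[0,0,0],0],
    [[0,0,0],0],
    [[0,0,0],0],
    [[0,0,0],0],
    [[0,0,0],0]
  ],
  "grip": -1,
  "grip_force": 15
}}

```text
time_s: 20.65
ee_pos: [0.5559, -0.0122, 0.0927]
orientation: [-3.142, 0.004, 3.029]
contact_force: [0.5, 0.6, 7.8]
opening: 0.0245
gripper_force: 15.0
```

```bash
python3 - <<'E'
from h import *
s=r.read_state();print(s['ee_pos'],s['contact_force'],s['opening'],s['gripper_force'])
E
```

```text
[ 0.55594134 -0.01215861  0.0927011 ] [0.50025336 0.58672971 7.82673041] 0.024504926475756122 15.001315623521805
```

>>> {"fn": "arm_command", "kwargs": {
  "commands": [
    [[0,0,0.6],0],
    [[0,0,1],0],
    [[0,0,1],0],
    [[-0.38,-0.88,0.3],0],
    [[-0.38,-0.88,0],0]
  ]
}}

```text
time_s: 21.15
ee_pos: [0.5254, -0.0834, 0.2102]
orientation: [-3.14, 0.006, 3.032]
contact_force: [-0.2, 0.4, -1.4]
opening: 0.0247
gripper_force: 15.0
```

>>> {"fn": "arm_command", "kwargs": {
  "commands": [
    [[-0.38,-0.88,0],0],
    [[-0.38,-0.88,0],0],
    [[-0.38,-0.88,0],0],
    [[-0.38,-0.88,0],0],
    [[-0.38,-0.88,0],0]
  ]
}}

```text
time_s: 21.65
ee_pos: [0.447, -0.2597, 0.2068]
orientation: [-3.141, 0.0, 3.029]
contact_force: [0.4, -0.1, -0.6]
opening: 0.0249
gripper_force: 15.0
```

>>> {"fn": "arm_command", "kwargs": {
  "commands": [
    [[-0.38,-0.88,0],0],
    [[-0.38,-0.88,0],0],
    [[-0.38,-0.88,0],0],
    [[0,0,0],0],
    [[0,0,0],0]
  ]
}}

```text
time_s: 22.15
ee_pos: [0.4019, -0.3642, 0.2065]
orientation: [3.141, -0.0, 3.027]
contact_force: [0.2, -0.1, -0.9]
opening: 0.0249
gripper_force: 15.0
```

```bash
python3 - <<'E'
from h import *
s=r.read_state();print(s['ee_pos'],s['contact_force'],s['opening'])
im,m=snap('wrist');im2,m2=snap('top')
out=im[:,:,::-1].copy();o2=im2[:,:,::-1].copy()
c=np.array([.453,-.332]);y=-.17;ax=np.array([np.cos(y),np.sin(y)]);ay=np.array([-np.sin(y),np.cos(y)])
pts=[[*(c+a*ax+b*ay),.058] for a,b in((-.075,-.095),(.075,-.095),(.075,.095),(-.075,.095))]
for o,mm in((out,m),(o2,m2)): cv2.polylines(o,[np.array([p(mm,x) for x in pts]).round().astype(int)],True,(0,0,255),1)
cv2.imwrite('pics/w5.png',np.hstack([cv2.resize(out,(480,360)),cv2.resize(o2[180:330,390:523],(319,360))]))
E
```

```text
[ 0.40190787 -0.36421284  0.20654476] [ 0.23561162 -0.0568044  -0.93765032] 0.024863495391355527
```

View pics/w5.png

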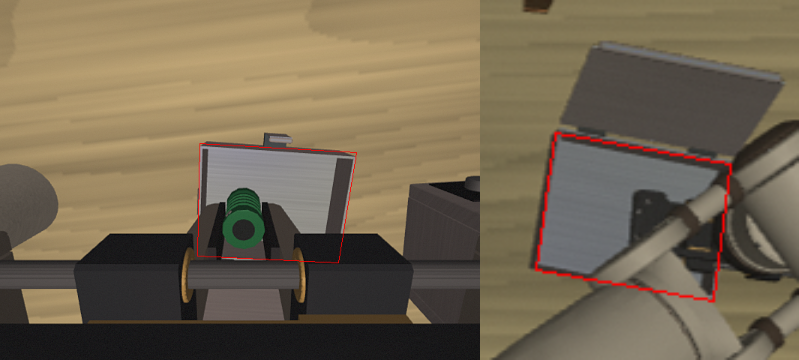

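The case outline matches my model, and the grip is held vertical. Lower and release.

>>> {"fn": "arm_command", "kwargs": {
  "commands": [
    [[0,0,-0.7],0],
    [[0,0,-1],0],
    [[0,0,-1],0],
    [[0,0,-1],0],
    [[0,0,-0.7],0]
  ]
}}

```text
time_s: 22.75
ee_pos: [0.4021, -0.3612, 0.028]
orientation: [3.139, -0.002, 3.031]
contact_force: [-0.8, -0.9, -0.8]
opening: 0.0246
gripper_force: 15.0
```

>>> {"fn": "arm_command", "kwargs": {
  "commands": [
    [[0,0,-0.25],0],
    [[0,0,0],0],
    [[0,0,0],0]
  ]
}}

```text
time_s: 23.05
ee_pos: [0.4033, -0.3642, 0.0218]
orientation: [-3.14, 0.001, 3.031]
contact_force: [-0.2, 0.7, 0.0]
opening: 0.0247
gripper_force: 15.0
```

>>> {"fn": "arm_command", "kwargs": {
  "commands": [
    [[0,0,0],0],
    [[0,0,0],0],
    [[0,0,0],0]
  ],
  "grip": -0.1
}}

```text
time_s: 23.35
ee_pos: [0.4027, -0.3645, 0.0215]
orientation: [-3.14, 0.001, 3.029]
contact_force: [0.2, -0.2, 0.6]
opening: 0.0415
gripper_force: 0.0
```

>>> {"fn": "arm_command", "kwargs": {
  "commands": [
    [[0,0,0.6],0],
    [[0,0,1],0],
    [[0,0,1],0],
    [[0,0,1],0],
    [[0,0,1],0]
  ]
}}

```text
time_s: 23.85
ee_pos: [0.4022, -0.3639, 0.2067]
orientation: [-3.141, 0.0, 3.029]
contact_force: [0.3, 0.2, -0.5]
opening: 0.0418
gripper_force: 0.0
```

```bash
cat > chk.py <<'E'
from h import *
s=r.read_state();print(s['time_s'],s['ee_pos'].round(4),round(s['orientation'][2],3),s['opening'])
im,m=snap('wrist')
hsv=cv2.cvtColor(im,cv2.COLOR_RGB2HSV)
for b in r.boxes_of('grip1','wrist'):
    if b['conf']>.2: print(np.round(b['position']),round(b['conf'],2),'basket',np.round(w(m,b['position'],.113),3)[:2])
E
```

>>> {"fn": "arm_command", "kwargs": {
  "commands": [
    [[0.35,0.97,0.3],0],
    [[0.35,0.97,0.3],0],
    [[0.35,0.97,0.3],0],
    [[0.35,0.97,0.1],0],
    [[0.35,0.97,0],0]
  ]
}}

```text
time_s: 24.35
ee_pos: [0.4731, -0.1688, 0.2461]
orientation: [-3.14, 0.003, 3.029]
contact_force: [0.8, 0.1, 0.3]
opening: 0.0412
gripper_force: 0.0
```

>>> {"fn": "arm_command", "kwargs": {
  "commands": [
    [[0.35,0.97,0],0],
    [[0.35,0.97,0],0],
    [[0.4,0.97,0],0],
    [[0,0,0],0],
    [[0,0,0],0]
  ]
}}

```text
time_s: 24.85
ee_pos: [0.5163, -0.0532, 0.2448]
orientation: [-3.141, 0.0, 3.031]
contact_force: [-0.8, -0.1, 0.5]
opening: 0.0412
gripper_force: 0.0
```

```bash
python3 chk.py
```

```text
24.85 [ 0.5163 -0.0532  0.2448] 3.031 0.04120339512984368
[326. 229.] 0.87 basket [ 0.515 -0.052]
[431. 292.] 0.72 basket [0.584 0.037]
[ 23. 139.] 0.68 basket [ 0.412 -0.292]
[432. 220.] 0.67 basket [0.517 0.04 ]
[369. 245.] 0.62 basket [ 0.533 -0.015]
```

```bash
python3 - <<'E'
from h import *
im,m=snap('wrist');print([(np.round(b['position']),b['conf']) for b in r.boxes_of('grip1','wrist')])
im2,_=snap('scene');print([(np.round(b['position']),b['conf']) for b in r.boxes_of('grip1','scene')])
cv2.imwrite('pics/w6.png',np.hstack([cv2.resize(im[:,:,::-1],(480,360)),cv2.resize(im2[190:290,260:348,::-1],(317,360))]))
E
```

```text
[(array([435., 294.]), 0.97), (array([327., 231.]), 0.86), (array([433., 219.]), 0.72), (array([ 22., 142.]), 0.61)]
[(array([209., 172.]), 0.73), (array([354., 229.]), 0.55), (array([315., 220.]), 0.53), (array([350., 254.]), 0.49)]
```

View pics/w6.png

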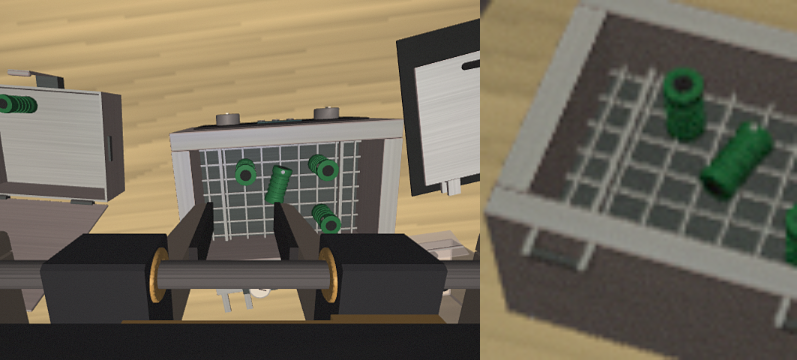

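One grip has been knocked over and lies at about (373,245) in the full wrist image, with ends near (377,226) and (368,268).

```bash
python3 - <<'E'
from h import *
m=r.camera_model('wrist')
for q in((377,226),(373,245),(368,268),(327,231)): print(w(m,q,.0895),w(m,q,.113))
im,m=snap('wrist')
hsv=cv2.cvtColor(im,cv2.COLOR_RGB2HSV);mk=cv2.inRange(hsv,(50,90,25),(90,255,255))
n,l,st,ce=cv2.connectedComponentsWithStats(mk)
for i in range(1,n):
    if st[i][4]>60:
        print(st[i],ce[i].round())
        ys,xs=np.where(l==i);print(cv2.minAreaRect(np.c_[xs,ys].astype(np.float32)))
E
```

```text
[ 0.52224779 -0.00556243  0.0895    ] [ 0.51696251 -0.00854828  0.113     ]
[ 0.54029086 -0.01079148  0.0895    ] [ 0.53370124 -0.01339931  0.113     ]
[ 0.56278047 -0.01746647  0.0895    ] [ 0.55456508 -0.01959177  0.113     ]
[ 0.52170414 -0.05289986  0.0895    ] [ 0.51645815 -0.05246367  0.113     ]
[  0 126  49  25 927] [ 25. 139.]
((24.0, 138.0), (24.0, 48.0), 90.0)
[411 206  41  35 816] [430. 222.]
((431.0000305175781, 222.0), (41.7936897277832, 28.566057205200195), 39.28940963745117)
[313 212  29  36 639] [327. 229.]
((327.0, 229.5), (35.0, 28.0), 90.0)
[ 353  220   37   52 1126] [370. 246.]
((370.6996154785156, 246.5924072265625), (25.961231231689453, 50.620784759521484), 15.376249313354492)
[416 272  39  40 857] [434. 291.]
((434.6600341796875, 291.8800048828125), (46.20000457763672, 26.80000114440918), 53.13010025024414)
```

>>> {"fn": "arm_command", "kwargs": {
  "commands": [
    [[0.4,0.5,0],-0.9],
    [[0.39,0.48,0],-0.9],
    [[0,0,0],-0.8],
    [[0,0,0],0],
    [[0,0,0],0]
  ],
  "grip": -0.27
}}

```text
time_s: 25.7
ee_pos: [0.5478, -0.0149, 0.2445]
orientation: [-3.141, -0.0, 2.848]
contact_force: [0.0, 0.6, 0.0]
opening: 0.0336
gripper_force: 0.0
```

```bash
python3 - <<'E'
from h import *
s=r.read_state();print(s['ee_pos'],s['orientation'],s['opening'])
im,m=snap('wrist','w7.png')
hsv=cv2.cvtColor(im,cv2.COLOR_RGB2HSV);mk=cv2.inRange(hsv,(50,90,25),(90,255,255))
n,l,st,ce=cv2.connectedComponentsWithStats(mk)
for i in range(1,n):
    if st[i][4]>60:
        ys,xs=np.where(l==i);R=cv2.minAreaRect(np.c_[xs,ys].astype(np.float32));print(st[i],R)
        c=np.array(R[0]);b=cv2.boxPoints(R);e=sorted([(np.linalg.norm(b[k]-b[k-1]),(b[k]+b[k-1])/2) for k in range(4)],key=lambda t:t[0])[:2]
        print([w(m,x,.0895).round(4)[:2] for x in(c,e[0][1],e[1][1])],w(m,c,.113).round(4))
cv2.imwrite('pics/w7c.png',cv2.resize(im[130:330,220:500,::-1],None,fx=2.8,fy=2.8))
E
```

```text
[ 0.54775157 -0.01485269  0.2445299 ] [-3.14143934e+00 -2.01612992e-04  2.84840769e+00] 0.03362275422188079
[  0 168   7  18  88] ((3.0, 176.5), (17.0, 6.0), 90.0)
[array([ 0.4197, -0.2821]), array([ 0.4129, -0.2783]), array([ 0.4266, -0.286 ])] [ 0.4243 -0.2614  0.113 ]
[360 168  35  32 636] ((377.5000305175781, 182.50001525878906), (33.941123962402344, 29.698484420776367), 45.0)
[array([0.5234, 0.0432]), array([0.5098, 0.0355]), array([0.5372, 0.051 ])] [0.5205 0.0404 0.113 ]
[257 191  33  35 649] ((273.5000305175781, 208.5000457763672), (28.284271240234375, 35.35533905029297), 45.0)
[array([ 0.5187, -0.0556]), array([ 0.5265, -0.0706]), array([ 0.511 , -0.0408])] [ 0.5161 -0.0512  0.113 ]
[ 310  193   29   52 1182] ((324.03411865234375, 218.8350830078125), (26.17073631286621, 50.984283447265625), 2.935673475265503)
[array([ 0.5416, -0.0134]), array([ 0.5649, -0.0217]), array([ 0.5192, -0.0053])] [ 0.5374 -0.012   0.113 ]
[380 235  35  38 754] ((396.1120300292969, 253.4051971435547), (40.69436264038086, 27.364465713500977), 49.76364517211914)
[array([0.5938, 0.0432]), array([0.6128, 0.0516]), array([0.5753, 0.0349])] [0.5859 0.0404 0.113 ]
```

View pics/w7c.png

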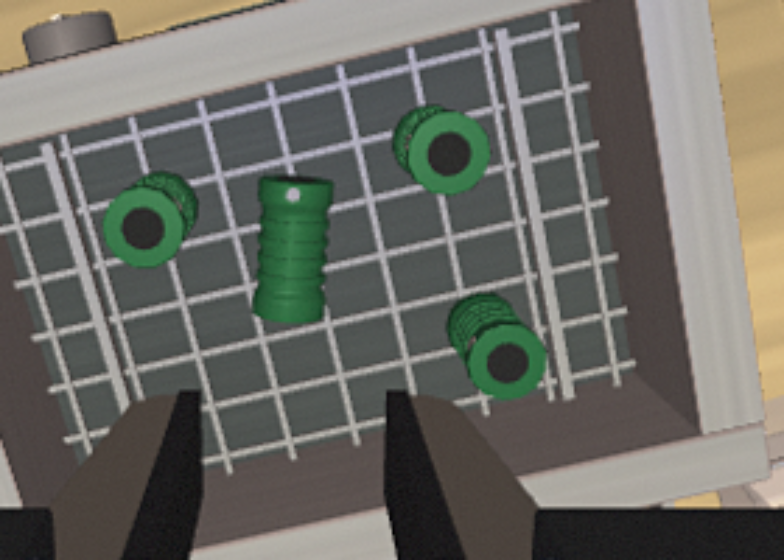

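The lying grip (290,250 in the crop) is aligned with the fingers, and its neighbours are clear. Descend and grasp.

>>> {"fn": "arm_command", "kwargs": {
  "commands": [
    [[0,0,-0.7],0],
    [[0,0,-0.9],0],
    [[0,0,-0.9],0],
    [[0,0,-0.7],0],
    [[0,0,-0.5],0]
  ]
}}

```text
time_s: 26.25
ee_pos: [0.5465, -0.0146, 0.0944]
orientation: [-3.141, -0.003, 2.848]
contact_force: [-0.4, 0.5, 0.5]
opening: 0.0335
gripper_force: 0.0
```

>>> {"fn": "arm_command", "kwargs": {
  "commands": [
    [[0,0,-0.25],0],
    [[0,0,-0.1],0],
    [[0,0,0],0]
  ]
}}

```text
time_s: 26.55
ee_pos: [0.5482, -0.0147, 0.083]
orientation: [3.142, 0.001, 2.848]
contact_force: [-0.5, -0.1, 0.2]
opening: 0.0336
gripper_force: 0.0
```

>>> {"fn": "arm_command", "kwargs": {
  "commands": [
    [[0,0,0],0],
    [[0,0,0],0],
    [[0,0,0],0],
    [[0,0,0],0]
  ],
  "grip": -1
}}

```text
time_s: 26.95
ee_pos: [0.5489, -0.0147, 0.0839]
orientation: [-3.142, 0.003, 2.848]
contact_force: [0.4, -0.2, 5.5]
opening: 0.0242
gripper_force: 14.8
```

>>> {"fn": "arm_command", "kwargs": {
  "commands": [
    [[0,0,0.6],0.5],
    [[0,0,1],0.5],
    [[0,0,1],0.5],
    [[0,0,0.5],0.5],
    [[0,0,0],0.6]
  ]
}}

```text
time_s: 27.45
ee_pos: [0.5501, -0.0148, 0.2109]
orientation: [-3.141, 0.007, 3.031]
contact_force: [-0.5, 0.3, 0.3]
opening: 0.0245
gripper_force: 14.8
```

>>> {"fn": "arm_command", "kwargs": {
  "commands": [
    [[-0.39,-0.96,0],0],
    [[-0.39,-0.96,0],0],
    [[-0.39,-0.96,0],0],
    [[-0.39,-0.96,0],0],
    [[-0.39,-0.96,0],0]
  ]
}}

```text
time_s: 27.95
ee_pos: [0.4689, -0.2075, 0.2065]
orientation: [3.141, -0.0, 3.03]
contact_force: [1.4, -0.2, -1.3]
opening: 0.0248
gripper_force: 14.8
```

>>> {"fn": "arm_command", "kwargs": {
  "commands": [
    [[-0.39,-0.96,0],0],
    [[-0.39,-0.96,0],0],
    [[0,0,-0.7],0],
    [[0,0,-1],0],
    [[0,0,-1],0]
  ]
}}

```text
time_s: 28.45
ee_pos: [0.4387, -0.2838, 0.0978]
orientation: [-3.141, 0.001, 3.028]
contact_force: [0.2, -0.8, -0.5]
opening: 0.024
gripper_force: 14.8
```

>>> {"fn": "arm_command", "kwargs": {
  "commands": [
    [[0,0,-1],0],
    [[0,0,-0.7],0],
    [[0,0,-0.4],0],
    [[0,0,-0.12],0],
    [[0,0,0],0]
  ]
}}

```text
time_s: 28.95
ee_pos: [0.4384, -0.2827, 0.0095]
orientation: [3.141, -0.001, 3.029]
contact_force: [-0.1, -0.9, -0.3]
opening: 0.0245
gripper_force: 15.0
```

>>> {"fn": "arm_command", "kwargs": {
  "commands": [
    [[0,0,0],0],
    [[0,0,0],0],
    [[0,0,0],0]
  ],
  "grip": -0.27
}}

```text
time_s: 29.25
ee_pos: [0.4389, -0.2833, 0.0101]
orientation: [-3.141, 0.0, 3.029]
contact_force: [-0.2, 0.2, -0.0]
opening: 0.0337
gripper_force: 0.0
```

>>> {"fn": "arm_command", "kwargs": {
  "commands": [
    [[0,0,0.6],0],
    [[0,0,1],0],
    [[0,0,1],0],
    [[0,0,1],0],
    [[0,0,1],0]
  ]
}}

```text
time_s: 29.75
ee_pos: [0.4385, -0.2829, 0.1956]
orientation: [-3.141, 0.0, 3.029]
contact_force: [0.4, -0.7, 0.1]
opening: 0.0337
gripper_force: 0.0
```

```bash
python3 - <<'E'
from h import *
s=r.read_state();print(s['ee_pos'],s['opening'],s['time_s'])
c=np.array([.453,-.332]);y=-.17;A=np.array([[np.cos(y),-np.sin(y)],[np.sin(y),np.cos(y)]])
for n in('wrist','scene'):
    im,m=snap(n);hsv=cv2.cvtColor(im,cv2.COLOR_RGB2HSV);mk=cv2.inRange(hsv,(50,90,25),(90,255,255))
    k,l,st,ce=cv2.connectedComponentsWithStats(mk)
    for i in range(1,k):
        if st[i][4]>40: print(n,st[i],'case',(A.T@(w(m,ce[i],.025)[:2]-c)).round(3),'basket',w(m,ce[i],.113)[:2].round(3))
E
```

```text
[ 0.43854343 -0.28294742  0.19564428] 0.03367897165334567 29.75
wrist [217 179  36  30 626] case [-0.047 -0.042] basket [ 0.392 -0.342]
wrist [ 313  190   24   47 1005] case [-0.031  0.045] basket [ 0.415 -0.281]
wrist [ 583  281   57   48 1588] case [0.043 0.35 ] basket [ 0.508 -0.067]
scene [203 162  13  18 149] case [-0.048 -0.042] basket [ 0.46  -0.323]
scene [229 181  16  19 153] case [-0.026  0.049] basket [ 0.494 -0.243]
scene [311 209  12  20 178] case [-0.028  0.262] basket [ 0.525 -0.05 ]
scene [352 220  12  20 186] case [-0.039  0.361] basket [0.531 0.042]
scene [345 246  12  19 175] case [0.03  0.375] basket [0.595 0.043]
```

>>> {"fn": "arm_command", "kwargs": {
  "commands": [
    [[0.32,0.96,0.3],0],
    [[0.32,0.96,0.1],0],
    [[0.32,0.96,0],0],
    [[0.32,0.96,0],0],
    [[0.32,0.96,0],0]
  ],
  "grip": -0.1
}}

```text
time_s: 30.35
ee_pos: [0.5026, -0.0895, 0.2091]
orientation: [3.141, -0.001, 3.029]
contact_force: [0.2, 0.2, 0.7]
opening: 0.0414
gripper_force: 0.0
```

>>> {"fn": "arm_command", "kwargs": {
  "commands": [
    [[0.33,0.94,0],0],
    [[0,0,0],0],
    [[0,0,-0.7],0],
    [[0,0,-1],0],
    [[0,0,-0.8],0]
  ]
}}

```text
time_s: 30.85
ee_pos: [0.5149, -0.0539, 0.1076]
orientation: [-3.141, -0.001, 3.029]
contact_force: [0.3, -0.3, -0.6]
opening: 0.0412
gripper_force: 0.0
```

>>> {"fn": "arm_command", "kwargs": {
  "commands": [
    [[0,0,-0.4],0],
    [[0,0,-0.12],0],
    [[0,0,0],0]
  ]
}}

```text
time_s: 31.15
ee_pos: [0.5153, -0.0539, 0.0884]
orientation: [3.141, -0.002, 3.029]
contact_force: [-0.4, -0.9, -0.3]
opening: 0.0415
gripper_force: 0.0
```

>>> {"fn": "arm_command", "kwargs": {
  "commands": [
    [[0,0,0],0],
    [[0,0,0],0],
    [[0,0,0],0],
    [[0,0,0],0],
    [[0,0,0],0]
  ],
  "grip": -1
}}

```text
time_s: 31.65
ee_pos: [0.5169, -0.054, 0.0904]
orientation: [-3.141, 0.002, 3.029]
contact_force: [-0.8, 0.0, 6.1]
opening: 0.0244
gripper_force: 15.0
```

>>> {"fn": "arm_command", "kwargs": {
  "commands": [
    [[0,0,0.8],0],
    [[0,0,1],0],
    [[0,0,1],0],
    [[-0.25,-0.98,0.2],0],
    [[-0.25,-0.98,0],0]
  ]
}}

```text
time_s: 32.15
ee_pos: [0.4971, -0.1328, 0.2117]
orientation: [-3.14, 0.005, 3.032]
contact_force: [0.7, -0.3, -1.0]
opening: 0.0249
gripper_force: 15.0
```

>>> {"fn": "arm_command", "kwargs": {
  "commands": [
    [[-0.25,-0.98,0],0],
    [[-0.25,-0.98,0],0],
    [[-0.25,-0.98,0],0],
    [[-0.25,-0.98,0],0],
    [[-0.25,-0.98,0],0]
  ]
}}

```text
time_s: 32.65
ee_pos: [0.4451, -0.3292, 0.2087]
orientation: [3.141, -0.0, 3.029]
contact_force: [-0.4, -0.0, 0.2]
opening: 0.0252
gripper_force: 15.0
```

>>> {"fn": "arm_command", "kwargs": {
  "commands": [
    [[-0.26,-1,0],0],
    [[0,0,-0.5],0],
    [[0,0,-1],0],
    [[0,0,-1],0],
    [[0,0,-1],0]
  ]
}}

```text
time_s: 33.15
ee_pos: [0.4353, -0.3679, 0.0675]
orientation: [-3.142, 0.0, 3.029]
contact_force: [0.1, -0.7, -0.4]
opening: 0.0245
gripper_force: 15.0
```

>>> {"fn": "arm_command", "kwargs": {
  "commands": [
    [[0,0,-0.8],0],
    [[0,0,-0.4],0],
    [[0,0,0],0],
    [[0,0,0],0]
  ]
}}

```text
time_s: 33.55
ee_pos: [0.4361, -0.3687, 0.0223]
orientation: [-3.14, 0.001, 3.029]
contact_force: [-0.2, -1.5, -0.8]
opening: 0.0249
gripper_force: 15.0
```

>>> {"fn": "arm_command", "kwargs": {
  "commands": [
    [[0,0,-0.07],0],
    [[0,0,0],0]
  ]
}}

```text
time_s: 33.75
ee_pos: [0.4361, -0.3688, 0.0195]
orientation: [-3.14, 0.002, 3.029]
contact_force: [0.1, 0.0, -1.5]
opening: 0.0246
gripper_force: 15.0
```

>>> {"fn": "arm_command", "kwargs": {
  "commands": [
    [[0,0,0],0],
    [[0,0,0],0],
    [[0,0,0],0]
  ],
  "grip": -0.1
}}

```text
time_s: 34.05
ee_pos: [0.4357, -0.3682, 0.0186]
orientation: [-3.141, 0.0, 3.029]
contact_force: [0.6, 0.5, -0.6]
opening: 0.0415
gripper_force: 0.0
```

>>> {"fn": "arm_command", "kwargs": {
  "commands": [
    [[0,0,0.6],0],
    [[0,0,1],0],
    [[0,0,1],0],
    [[0,0,1],0],
    [[0,0,1],0]
  ]
}}

```text
time_s: 34.55
ee_pos: [0.4354, -0.3678, 0.204]
orientation: [-3.141, 0.0, 3.029]
contact_force: [0.3, -0.3, -0.2]
opening: 0.0413
gripper_force: 0.0
```

>>> {"fn": "arm_command", "kwargs": {
  "commands": [
    [[0.2,0.98,0.3],0],
    [[0.2,0.98,0],0],
    [[0.2,0.98,0],0],
    [[0.2,0.98,0],0],
    [[0.2,0.98,0],0]
  ]
}}

```text
time_s: 35.05
ee_pos: [0.4756, -0.1704, 0.2145]
orientation: [-3.141, 0.001, 3.029]
contact_force: [0.9, 0.2, 0.7]
opening: 0.0415
gripper_force: 0.0
```

>>> {"fn": "arm_command", "kwargs": {
  "commands": [
    [[0.22,0.98,0],0],
    [[0.22,0.98,0],0],
    [[0.22,0.98,0],0],
    [[0.22,0.98,0],0],
    [[0.22,0.98,0],0]
  ]
}}

```text
time_s: 35.55
ee_pos: [0.5196, 0.0257, 0.2145]
orientation: [-3.141, 0.001, 3.029]
contact_force: [1.4, -0.5, 1.0]
opening: 0.0412
gripper_force: 0.0
```

```bash
python3 chk.py
```

```text
35.55 [0.5196 0.0257 0.2145] 3.029 0.041182428575821904
[344. 235.] 0.78 basket [0.518 0.041]
[ 17. 164.] 0.61 basket [ 0.435 -0.198]
[352. 313.] 0.58 basket [0.586 0.042]
```

G1 is at (0.520, 0.040). Move there and descend.

>>> {"fn": "arm_command", "kwargs": {
  "commands": [
    [[0,0.36,-0.3],0],
    [[0,0,-0.9],0],
    [[0,0,-0.9],0],
    [[0,0,-0.6],0],
    [[0,0,-0.3],0]
  ]
}}

```text
time_s: 36.15
ee_pos: [0.517, 0.0382, 0.0908]
orientation: [3.141, -0.005, 3.028]
contact_force: [0.4, 0.9, 0.2]
opening: 0.0415
gripper_force: 0.0
```

>>> {"fn": "arm_command", "kwargs": {
  "commands": [
    [[0,0,-0.12],0],
    [[0,0,0],0]
  ]
}}

```text
time_s: 36.35
ee_pos: [0.5196, 0.0381, 0.0895]
orientation: [-3.142, 0.0, 3.029]
contact_force: [0.4, -0.6, -0.7]
opening: 0.0416
gripper_force: 0.0
```

>>> {"fn": "arm_command", "kwargs": {
  "commands": [
    [[0,0,0],0],
    [[0,0,0],0],
    [[0,0,0],0],
    [[0,0,0],0],
    [[0,0,0],0]
  ],
  "grip": -1
}}

```text
time_s: 36.85
ee_pos: [0.5206, 0.0383, 0.0907]
orientation: [-3.141, 0.002, 3.029]
contact_force: [-0.8, 0.1, 6.1]
opening: 0.0246
gripper_force: 15.0
```

>>> {"fn": "arm_command", "kwargs": {
  "commands": [
    [[0,0,0.8],0],
    [[0,0,1],0],
    [[0,0,1],0],
    [[0,0,0.3],0],
    [[0,0,0],0]
  ]
}}

```text
time_s: 37.35
ee_pos: [0.5207, 0.0383, 0.2152]
orientation: [-3.141, 0.004, 3.029]
contact_force: [0.2, 0.5, -1.2]
opening: 0.0243
gripper_force: 15.0
```

>>> {"fn": "arm_command", "kwargs": {
  "commands": [
    [[-0.15,-0.94,0],0],
    [[-0.15,-0.94,0],0],
    [[-0.15,-0.94,0],0],
    [[-0.15,-0.94,0],0],
    [[-0.15,-0.94,0],0]
  ]
}}

```text
time_s: 37.85
ee_pos: [0.4877, -0.1502, 0.2103]
orientation: [3.14, -0.004, 3.029]
contact_force: [1.5, 0.1, -0.6]
opening: 0.0246
gripper_force: 15.0
```

>>> {"fn": "arm_command", "kwargs": {
  "commands": [
    [[-0.1,-0.94,0],0],
    [[-0.1,-0.94,0],0],
    [[-0.1,-0.94,0],0],
    [[-0.1,-0.94,0],0],
    [[-0.1,-0.94,0],0]
  ]
}}

```text
time_s: 38.35
ee_pos: [0.468, -0.338, 0.21]
orientation: [3.138, -0.004, 3.029]
contact_force: [0.2, -0.4, 0.1]
opening: 0.0247
gripper_force: 15.0
```

>>> {"fn": "arm_command", "kwargs": {
  "commands": [
    [[0,-0.94,0],0],
    [[0,0,-0.5],0],
    [[0,0,-1],0],
    [[0,0,-1],0],
    [[0,0,-1],0]
  ]
}}

```text
time_s: 38.85
ee_pos: [0.4679, -0.3735, 0.0689]
orientation: [3.138, -0.003, 3.029]
contact_force: [0.1, -0.4, -1.1]
opening: 0.0246
gripper_force: 15.0
```

>>> {"fn": "arm_command", "kwargs": {
  "commands": [
    [[0,0,-0.8],0],
    [[0,0,-0.4],0],
    [[0,0,-0.1],0],
    [[0,0,0],0]
  ]
}}

```text
time_s: 39.25
ee_pos: [0.4693, -0.3749, 0.021]
orientation: [3.141, -0.001, 3.029]
contact_force: [0.7, 0.6, -0.3]
opening: 0.0246
gripper_force: 15.0
```

>>> {"fn": "arm_command", "kwargs": {
  "commands": [
    [[0,0,-0.05],0],
    [[0,0,0],0]
  ]
}}

```text
time_s: 39.45
ee_pos: [0.4704, -0.3761, 0.021]
orientation: [-3.14, 0.002, 3.029]
contact_force: [-0.1, 0.7, -0.5]
opening: 0.0249
gripper_force: 15.0
```

>>> {"fn": "arm_command", "kwargs": {
  "commands": [
    [[0,0,0],0],
    [[0,0,0],0],
    [[0,0,0],0]
  ],
  "grip": -0.1
}}

```text
time_s: 39.75
ee_pos: [0.4697, -0.3754, 0.0199]
orientation: [-3.141, 0.001, 3.029]
contact_force: [0.2, 0.1, -0.6]
opening: 0.0415
gripper_force: 0.0
```

>>> {"fn": "arm_command", "kwargs": {
  "commands": [
    [[0,0,0.6],0],
    [[0,0,1],0],
    [[0,0,1],0],
    [[0,0,1],0],
    [[0,0,1],0]
  ]
}}

```text
time_s: 40.25
ee_pos: [0.4694, -0.375, 0.2053]
orientation: [-3.141, 0.0, 3.029]
contact_force: [-0.0, -0.8, -0.0]
opening: 0.0412
gripper_force: 0.0
```

>>> {"fn": "arm_command", "kwargs": {
  "commands": [
    [[0,0.98,0.3],0],
    [[0,0.98,0],0],
    [[0,0.98,0],0],
    [[0,0.98,0],0],
    [[0,0.98,0],0]
  ]
}}

```text
time_s: 40.75
ee_pos: [0.4693, -0.1777, 0.2157]
orientation: [-3.141, 0.001, 3.029]
contact_force: [0.7, 0.7, 0.1]
opening: 0.0413
gripper_force: 0.0
```

>>> {"fn": "arm_command", "kwargs": {
  "commands": [
    [[0.5,0.9,0],0],
    [[0.5,0.9,0],0],
    [[0.5,0.9,0],0],
    [[0.5,0.9,0],0],
    [[0.5,0.9,0],0]
  ]
}}

```text
time_s: 41.25
ee_pos: [0.5701, 0.0025, 0.2157]
orientation: [-3.141, 0.001, 3.029]
contact_force: [0.5, -0.2, 0.3]
opening: 0.0414
gripper_force: 0.0
```

```bash
python3 chk.py
```

```text
41.25 [0.5701 0.0025 0.2157] 3.029 0.04143930961191622
[ 23. 109.] 0.84 basket [ 0.448 -0.205]
[372. 254.] 0.77 basket [0.587 0.039]
```

>>> {"fn": "arm_command", "kwargs": {
  "commands": [
    [[0.43,0.95,0],0],
    [[0,0,-0.5],0],
    [[0,0,-0.9],0],
    [[0,0,-0.9],0],
    [[0,0,-0.6],0]
  ]
}}

```text
time_s: 41.85
ee_pos: [0.5851, 0.0384, 0.0968]
orientation: [-3.141, -0.003, 3.029]
contact_force: [-1.0, 0.4, 0.4]
opening: 0.0412
gripper_force: 0.0
```

>>> {"fn": "arm_command", "kwargs": {
  "commands": [
    [[0,0,-0.25],0],
    [[0,0,0],0]
  ]
}}

```text
time_s: 42.05
ee_pos: [0.5856, 0.0385, 0.0882]
orientation: [-3.142, -0.003, 3.029]
contact_force: [0.4, -0.0, 0.4]
opening: 0.0412
gripper_force: 0.0
```

>>> {"fn": "arm_command", "kwargs": {
  "commands": [
    [[0,0,0],0],
    [[0,0,0],0],
    [[0,0,0],0],
    [[0,0,0],0],
    [[0,0,0],0]
  ],
  "grip": -1
}}

```text
time_s: 42.55
ee_pos: [0.5881, 0.0386, 0.0913]
orientation: [-3.141, 0.003, 3.029]
contact_force: [-0.1, -0.3, 6.4]
opening: 0.0246
gripper_force: 15.0
```

>>> {"fn": "arm_command", "kwargs": {
  "commands": [
    [[0,0,0.8],0],
    [[0,0,1],0],
    [[0,0,1],0],
    [[0,0,0.3],0],
    [[0,0,0],0]
  ]
}}

```text
time_s: 43.05
ee_pos: [0.588, 0.0387, 0.2155]
orientation: [-3.141, 0.004, 3.029]
contact_force: [0.5, -0.8, -0.8]
opening: 0.0246
gripper_force: 15.0
```

>>> {"fn": "arm_command", "kwargs": {
  "commands": [
    [[-0.38,-0.92,0],0],
    [[-0.38,-0.92,0],0],
    [[-0.38,-0.92,0],0],
    [[-0.38,-0.92,0],0],
    [[-0.38,-0.92,0],0]
  ]
}}

```text
time_s: 43.55
ee_pos: [0.5085, -0.1457, 0.2102]
orientation: [3.14, -0.005, 3.03]
contact_force: [0.3, -0.5, 0.5]
opening: 0.0247
gripper_force: 15.0
```

>>> {"fn": "arm_command", "kwargs": {
  "commands": [
    [[-0.15,-0.93,0],0],
    [[-0.15,-0.93,0],0],
    [[-0.15,-0.93,0],0],
    [[-0.15,-0.93,0],0],
    [[0,0,0],0]
  ]
}}

```text
time_s: 44.05
ee_pos: [0.4845, -0.2969, 0.2101]
orientation: [3.14, -0.004, 3.025]
contact_force: [-0.6, 1.0, -0.7]
opening: 0.0246
gripper_force: 15.0
```

>>> {"fn": "arm_command", "kwargs": {
  "commands": [
    [[0,0,-0.5],0],
    [[0,0,-1],0],
    [[0,0,-1],0],
    [[0,0,-1],0],
    [[0,0,-0.8],0]
  ]
}}

```text
time_s: 44.55
ee_pos: [0.4845, -0.2909, 0.0366]
orientation: [3.137, -0.005, 3.03]
contact_force: [-1.1, -0.0, -0.8]
opening: 0.0246
gripper_force: 15.0
```

>>> {"fn": "arm_command", "kwargs": {
  "commands": [
    [[0,0,-0.4],0],
    [[0,0,-0.1],0],
    [[0,0,0],0],
    [[0,0,0],0]
  ]
}}

```text
time_s: 44.95
ee_pos: [0.4878, -0.2948, 0.0231]
orientation: [-3.14, 0.002, 3.029]
contact_force: [0.6, -0.2, -0.4]
opening: 0.0245
gripper_force: 15.0
```

>>> {"fn": "arm_command", "kwargs": {
  "commands": [
    [[0,0,-0.08],0],
    [[0,0,0],0]
  ]
}}

```text
time_s: 45.15
ee_pos: [0.4872, -0.2944, 0.019]
orientation: [-3.141, 0.001, 3.029]
contact_force: [-0.1, -0.3, -0.5]
opening: 0.0248
gripper_force: 15.0
```

>>> {"fn": "arm_command", "kwargs": {
  "commands": [
    [[0,0,0],0],
    [[0,0,0],0],
    [[0,0,0],0]
  ],
  "grip": -0.1
}}

```text
time_s: 45.45
ee_pos: [0.4869, -0.2941, 0.0185]
orientation: [-3.141, 0.0, 3.029]
contact_force: [-0.0, -0.2, 0.2]
opening: 0.0409
gripper_force: 0.0
```

>>> {"fn": "arm_command", "kwargs": {
  "commands": [
    [[0,0,0.6],0],
    [[0,0,1],0],
    [[0,0,1],0],
    [[0,0,1],0],
    [[0,0,1],0]
  ]
}}

```text
time_s: 45.95
ee_pos: [0.4865, -0.2938, 0.204]
orientation: [-3.141, 0.0, 3.029]
contact_force: [0.9, -0.6, -0.1]
opening: 0.0415
gripper_force: 0.0
```

>>> {"fn": "arm_command", "kwargs": {
  "commands": [
    [[0,0.3,1],0],
    [[0,0.3,0.5],0],
    [[0,0.3,0],0],
    [[0,0,0],0]
  ],
  "grip": -1
}}

```text
time_s: 46.35
ee_pos: [0.4866, -0.2566, 0.2615]
orientation: [3.141, -0.0, 3.031]
contact_force: [-0.1, 0.5, 0.5]
opening: 0.0115
gripper_force: 0.0
```

```bash
cat > cs.py <<'E'
from h import *
s=r.read_state();print(s['ee_pos'].round(4),s['opening'],s['time_s'])
c=np.array([.453,-.332]);y=-.17;A=np.array([[np.cos(y),-np.sin(y)],[np.sin(y),np.cos(y)]])
for n in('wrist','scene'):
    im,m=snap(n);hsv=cv2.cvtColor(im,cv2.COLOR_RGB2HSV);mk=cv2.inRange(hsv,(50,90,25),(90,255,255))
    k,l,st,ce=cv2.connectedComponentsWithStats(mk)
    for i in range(1,k):
        if st[i][4]>40: print(n,st[i],'case',(A.T@(w(m,ce[i],.03)[:2]-c)).round(3),'basket',w(m,ce[i],.113)[:2].round(3))
im,m=snap('scene')
def C(x,y,z): return [*(c+A@[x,y]),z]
for t in(1.9,): print('edge',C(.078-.162*np.cos(t),0,.058+.162*np.sin(t)),p(m,C(.078-.162*np.cos(t),.09,.058+.162*np.sin(t))),p(m,C(.078-.162*np.cos(t),-.09,.058+.162*np.sin(t))))
print('behind',C(.165,0,.2),'press',C(-.084,.045,.07))
cv2.imwrite('pics/cs.png',cv2.resize(im[110:310,100:300,::-1],None,fx=3,fy=3))
E
python3 cs.py
```

```text
[ 0.4866 -0.2566  0.2615] 0.011491171056912802 46.35
wrist [202 133  33  24 491] case [-0.047 -0.041] basket [ 0.404 -0.34 ]
wrist [286 144  21  42 745] case [-0.031  0.046] basket [ 0.428 -0.275]
wrist [205 167  32  24 457] case [-0.011 -0.038] basket [ 0.432 -0.343]
wrist [204 198  31  26 466] case [ 0.024 -0.04 ] basket [ 0.46  -0.349]
wrist [280 204  23  26 361] case [0.027 0.043] basket [ 0.473 -0.285]
scene [196 162  20  29 293] case [-0.027 -0.038] basket [ 0.477 -0.324]
scene [229 181  16  19 151] case [-0.023  0.052] basket [ 0.494 -0.243]
scene [187 184  14  16 107] case [ 0.023 -0.042] basket [ 0.521 -0.336]
scene [217 196  13  18 142] case [0.03  0.045] basket [ 0.542 -0.258]
edge [np.float64(0.5814935539479821), np.float64(-0.3540567951400584), np.float64(0.21130061420536114)] [200.7135603 198.0300578] [126.25639222 169.04543729]
behind [np.float64(0.6156214865400775), np.float64(-0.35991508759605434), 0.2] press [np.float64(0.37782408528761174), np.float64(-0.27343736816744213), 0.07]
```

View pics/cs.png

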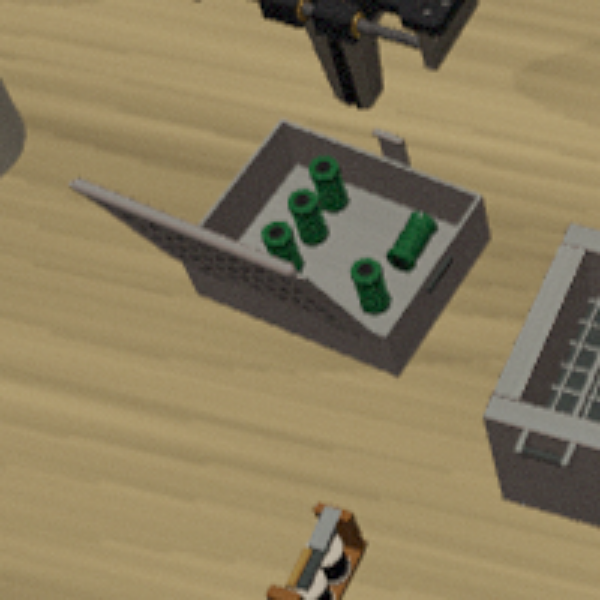

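All five grips are inside the case, and its open lid edge runs from (75,183) to (298,270) in the crop. Now I'll go behind the lid and swing it.

>>> {"fn": "arm_command", "kwargs": {
  "commands": [
    [[0.5,-0.3,0.5],0],
    [[0.9,-0.6,0],0],
    [[0.9,-0.6,0],0],
    [[0.9,-0.6,0],0],
    [[0,0,-0.3],0]
  ]
}}

```text
time_s: 47.0
ee_pos: [0.6171, -0.3452, 0.2655]
orientation: [3.14, -0.002, 3.028]
contact_force: [-0.2, -0.1, -0.1]
opening: -0.0001
gripper_force: 0.0
```

>>> {"fn": "arm_command", "kwargs": {
  "commands": [
    [[0,0,-0.7],0],
    [[0,0,-0.8],0],
    [[0,0,-0.3],0],
    [[0,0,0],0]
  ]
}}

```text
time_s: 47.4
ee_pos: [0.6126, -0.3407, 0.1945]
orientation: [3.138, -0.006, 3.029]
contact_force: [0.2, 0.5, -0.6]
opening: 0.0004
gripper_force: 0.0
```

>>> {"fn": "arm_command", "kwargs": {
  "commands": [
    [[-0.3,0.05,0],0],
    [[-0.4,0.07,0],0],
    [[-0.4,0.07,0],0],
    [[-0.4,0.07,0],0],
    [[-0.4,0.07,0],0]
  ]
}}

```text
time_s: 47.9
ee_pos: [0.5389, -0.3292, 0.2009]
orientation: [-3.139, 0.004, 3.029]
contact_force: [0.6, 0.7, -0.4]
opening: 0.0003
gripper_force: 0.4
```

>>> {"fn": "arm_command", "kwargs": {
  "commands": [
    [[-0.4,0.07,0],0],
    [[-0.4,0.07,0],0],
    [[-0.4,0.07,0],0],
    [[-0.4,0.07,0],0],
    [[-0.3,0.05,0],0]
  ]
}}

```text
time_s: 48.4
ee_pos: [0.4624, -0.316, 0.2004]
orientation: [-3.139, 0.002, 3.029]
contact_force: [0.2, 0.8, 0.1]
opening: 0.0002
gripper_force: 0.0
```

```bash
python3 - <<'E'
from h import *
im,m=snap('scene');cv2.imwrite('pics/l1.png',cv2.resize(im[110:310,100:300,::-1],None,fx=3,fy=3))
E
```

```text
(no output)
```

View pics/l1.png

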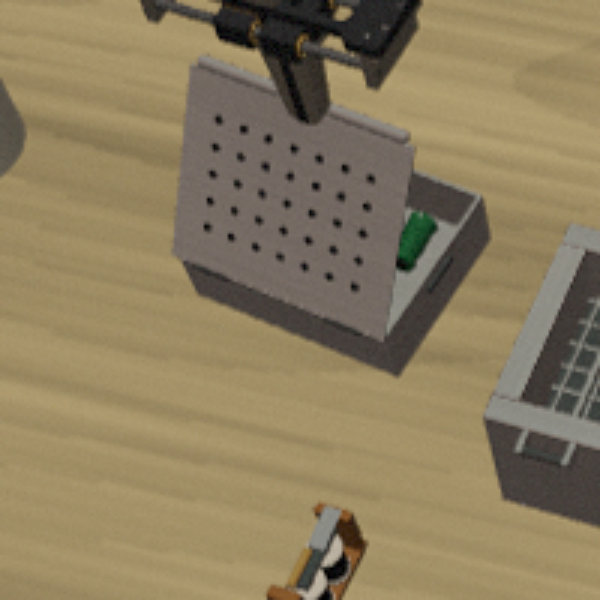

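The lid is past upright, at about 60°, and is sinking. I'll go above the press point beside the clip.

>>> {"fn": "arm_command", "kwargs": {
  "commands": [
    [[-0.2,0.1,0.6],0],
    [[-0.5,0.25,0.3],0],
    [[-0.5,0.25,0],0],
    [[-0.5,0.25,0],0],
    [[-0.4,0.22,0],0]
  ]
}}

```text
time_s: 48.95
ee_pos: [0.3785, -0.2729, 0.236]
orientation: [-3.139, 0.002, 3.029]
contact_force: [0.5, 0.5, -1.2]
opening: 0.0008
gripper_force: 0.0
```

>>> {"fn": "arm_command", "kwargs": {
  "commands": [
    [[0,0,0],0],
    [[0,0,0],0],
    [[0,0,0],0],
    [[0,0,0],0],
    [[0,0,0],0]
  ]
}}

```text
time_s: 49.45
ee_pos: [0.3791, -0.273, 0.2342]
orientation: [3.141, -0.0, 3.03]
contact_force: [-0.5, 0.5, 0.3]
opening: 0.0002
gripper_force: 0.0
```

>>> {"fn": "arm_command", "kwargs": {
  "commands": [
    [[0,0,0],0],
    [[0,0,0],0],
    [[0,0,0],0],
    [[0,0,0],0],
    [[0,0,0],0]
  ]
}}

```text
time_s: 49.95
ee_pos: [0.3787, -0.2728, 0.2342]
orientation: [-3.142, 0.0, 3.029]
contact_force: [0.8, 0.2, -0.3]
opening: 0.0001
gripper_force: 0.0
```

>>> {"fn": "arm_command", "kwargs": {
  "commands": [
    [[0,0,0],0],
    [[0,0,0],0],
    [[0,0,0],0],
    [[0,0,0],0],
    [[0,0,0],0]
  ]
}}

```text
time_s: 50.45
ee_pos: [0.3787, -0.2728, 0.2342]
orientation: [-3.142, 0.0, 3.029]
contact_force: [-0.2, 0.4, -0.4]
opening: 0.0005
gripper_force: 0.0
```

>>> {"fn": "arm_command", "kwargs": {
  "commands": [
    [[0,0,0],0],
    [[0,0,0],0],
    [[0,0,0],0],
    [[0,0,0],0],
    [[0,0,0],0]
  ]
}}

```text
time_s: 50.95
ee_pos: [0.3787, -0.2727, 0.2342]
orientation: [3.142, -0.0, 3.029]
contact_force: [-0.2, 0.0, 0.7]
opening: 0.0005
gripper_force: 0.0
```

```bash
python3 - <<'E'
from h import *
s=r.read_state();print(s['ee_pos'],s['time_s'])
im,m=snap('scene')
c=np.array([.453,-.332]);y=-.17;A=np.array([[np.cos(y),-np.sin(y)],[np.sin(y),np.cos(y)]])
o=im[:,:,::-1].copy()
for t,col in((.07,(0,0,255)),(.5,(0,255,255))):
    q=[p(m,[*(c+A@[.078-.162*np.cos(t),yy]),.063+.162*np.sin(t)]).round().astype(int).tolist() for yy in(-.09,.09)];cv2.line(o,q[0],q[1],col,1)
cv2.imwrite('pics/l2.png',cv2.resize(o[110:310,100:300],None,fx=3,fy=3))
E
```

```text
[ 0.37870953 -0.27273974  0.23420502] 50.95
```

View pics/l2.png

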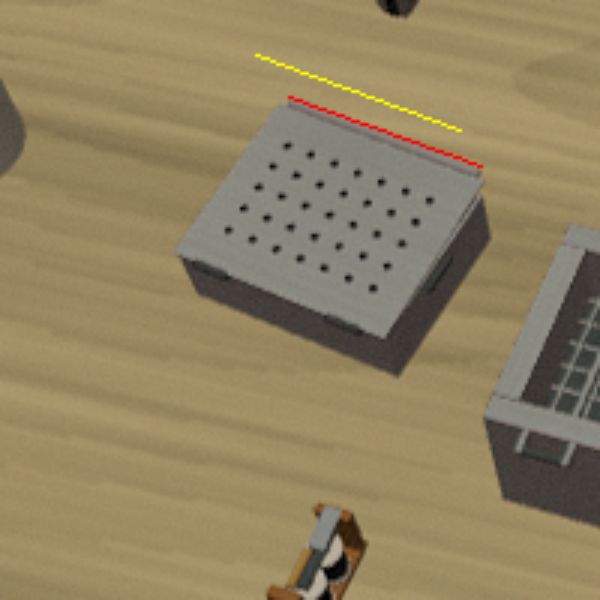

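The lid has sunk ajar onto the clip, with its front edge along the red line. Press it down.

>>> {"fn": "arm_command", "kwargs": {
  "commands": [
    [[0.05,0,-0.8],0],
    [[0,0,-1],0],
    [[0,0,-1],0],
    [[0,0,-0.7],0],
    [[0,0,-0.3],0]
  ]
}}

```text
time_s: 51.5
ee_pos: [0.3793, -0.271, 0.0793]
orientation: [3.138, -0.004, 3.029]
contact_force: [0.5, 0.4, 0.5]
opening: 0.0007
gripper_force: 0.0
```

>>> {"fn": "arm_command", "kwargs": {
  "commands": [
    [[0,0,-0.1],0],
    [[0,0,-0.1],0],
    [[0,0,0],0]
  ]
}}

```text
time_s: 51.8
ee_pos: [0.3815, -0.2737, 0.0758]
orientation: [-3.14, 0.002, 3.029]
contact_force: [-0.3, -0.2, 0.4]
opening: 0.0003
gripper_force: 0.0
```

>>> {"fn": "arm_command", "kwargs": {
  "commands": [
    [[0,0,-0.08],0],
    [[0,0,-0.08],0],
    [[0,0,-0.08],0],
    [[0,0,0],0]
  ]
}}

```text
time_s: 52.2
ee_pos: [0.3815, -0.2736, 0.0653]
orientation: [-3.14, 0.002, 3.029]
contact_force: [0.2, -1.2, 1.8]
opening: 0.0006
gripper_force: 0.6
```

>>> {"fn": "arm_command", "kwargs": {
  "commands": [
    [[0,0,-0.08],0],
    [[0,0,-0.08],0],
    [[0,0,0],0]
  ]
}}

```text
time_s: 52.5
ee_pos: [0.3818, -0.274, 0.0637]
orientation: [-3.141, -0.0, 3.03]
contact_force: [-12.4, 12.6, 43.8]
opening: 0.0002
gripper_force: 21.9
```

>>> {"fn": "arm_command", "kwargs": {
  "commands": [
    [[0,0,0.3],0],
    [[0,0,0.8],0],
    [[-0.2,0.3,1],0],
    [[-0.3,0.5,1],0],
    [[-0.3,0.5,1],0]
  ]
}}

```text
time_s: 53.0
ee_pos: [0.3481, -0.22, 0.2235]
orientation: [3.141, -0.0, 3.029]
contact_force: [1.5, -0.3, 0.5]
opening: 0.0004
gripper_force: 0.0
```

>>> {"fn": "arm_command", "kwargs": {
  "commands": [
    [[0,0.8,0.5],0],
    [[0,0.8,0],0],
    [[0,0,0],0],
    [[0,0,0],0]
  ]
}}

```text
time_s: 53.4
ee_pos: [0.3487, -0.1566, 0.2421]
orientation: [-3.141, 0.0, 3.031]
contact_force: [-0.3, -0.1, -0.3]
opening: 0.0002
gripper_force: 0.0
```

```bash
python3 - <<'E'
from h import *
s=r.read_state();print(s['ee_pos'],s['time_s'],s['contact_force'])
im,m=snap('scene')
c=np.array([.453,-.332]);y=-.17;A=np.array([[np.cos(y),-np.sin(y)],[np.sin(y),np.cos(y)]])
o=im[:,:,::-1].copy()
a=cv2.imread('pics/l2.png');n=cv2.resize(o[110:310,100:300],None,fx=3,fy=3)
cv2.imwrite('pics/l3.png',np.hstack([n[50:400,150:500],cv2.resize(o,(450,350))]))
g0=cv2.cvtColor(a,6)[90:200,270:500];g1=cv2.cvtColor(n,6)[90:200,270:500];print('diff',cv2.absdiff(g0,g1).mean())
E
```

```text
[ 0.34873157 -0.15660712  0.2420826 ] 53.4 [-0.29441127 -0.14840878 -0.28941044]
diff 9.384703557312253
```

View pics/l3.png

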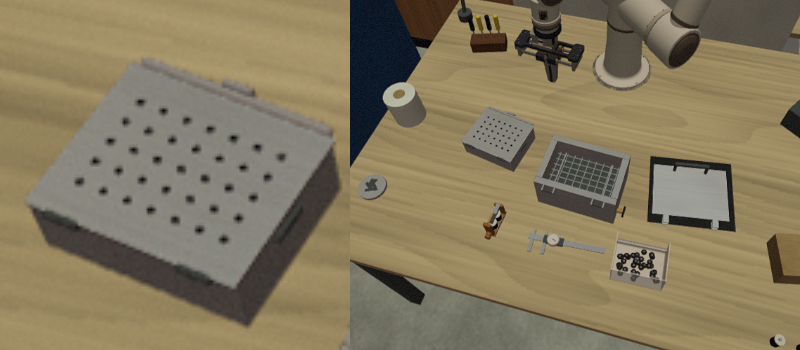

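The case is shut with its clip over the edge at (238,87). The lid lies on the mat and nothing else has moved, so I'm handing in.

```bash
python3 -c "
from cell import r
print(r.finish_job())"
```

```text
the job is handed in; nothing more can be done
None
```

The job is handed in; no verdict came back. The last picture shows the cleaner's lid flat on the mat, handle up, and the case shut and clipped. All five grips (one lying on its side after being knocked over) were in the case before I shut it, and the frame, caliper and bin look unmoved.

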